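# Make up a water manifold: turn it in the cam vise and push on the hose tails

### The arm

A 6-joint arm with a two-finger parallel gripper is mounted at the origin on a cart in front of the work surface, level with it; the furniture and walls round the work are solid. World frame = base frame: x ahead of the robot, y to its left, z up, the work surface at z = 0. Lengths are in m, angles in rad, forces in N, time in s.
With the tool pointing down it reaches from about 0.425 to 0.95 m from the base axis. Payload 3.5 kg.
Tool frame: the origin (TCP) lies between the finger pads; the fingertips stand 25 mm ahead of it and the grasp point (between the pads) lies 6 mm ahead of it (ctrl.finger_overhang is the distance from the TCP to the fingertips, in m); x points along the fingers, y is the direction in which the jaws open and shut, and the axes are right-handed (so a half turn about x gives the same grasp; the last joint's range is limited). The gripper opens to 85 mm and grips with 20 to 120 N. Pads are 22 mm wide; open, the fingers measure 114 mm over their backs; the gripper's body (76 mm by 85 mm) begins 54 mm behind the grasp point. The pads swing forward as they close: fully open they stand 13 mm farther back than shut.
Start: joints at [0.981, 0.286, 1.577, -0, 1.279, -0.15], TCP at [0.287, 0.611, 0.256] pointing down, gripper open.
Joint ranges: [-2.77, 2.77], [-0.9, 2.22], [0.21, 2.48], [-1.53, 4.67], [0.24, 2.81], [-2.84, 2.84]. Speed limits (rad/s): [2.79, 2.79, 3.14, 3.14, 3.14, 3.14].

### API

Orientations are given as a unit quaternion [x, y, z, w].
In Python, from plant import ctrl gives the robot as it stands.
- The arm moves only by the tool play_rows, never from a script. Its argument "targets" is a list of rows, each an object with "delta_pos": the shift along the world's x, y, z normalised to -1 to 1, where 1 is 1000 mm, a list of three; "delta_rot": the turn, a rotation vector about the world's x, y, z normalised to -1 to 1, where 1 is pi rad, a list of three; "claw": the finger opening in mm, from 0 to 85.4. In form: [{"delta_pos": [tx, ty, tz], "delta_rot": [wx, wy, wz], "claw": claw}, ...]. A call has 1 to 20 rows; each row is the pose to reach, as a shift and turn from the pose measured when the call began, turning the shorter way round; what a row does not reach only later rows make up. A row lasts 1/12 s, in which the tool goes at most 41.7 mm and 7.16 degrees, less where a joint would pass 70% of its speed; a pose out of reach is approached as far as the arm can. A call with a number of a shift or a turn outside -1 to 1 is refused whole. A call with a gripper value outside its range is refused whole. The fingers move at their own pace and stop on an object; "newtons" is the grip in N (left out, the last holds). Time passes only in rows, so rows that repeat a pose let the fingers close. It gives the time, the measured TCP pose, the force and the opening at its end, in the units of the state.
- ctrl.get_state(): the state, without advancing time (a new reading comes with each control period).
- ctrl.read_camera(name): name is "scene" or "top" or "wrist"; returns the picture (400x640x3 uint8, blue, green, red); there is no depth.
- ctrl.calibration(name): a dict with "fx", "fy", "cx", "cy" (pixels), "camera_from_world" (4x4, takes a point from world to camera coordinates). Camera axes: x right, y down, z forward; pixel columns grow to the right and rows downward; lengths in m; the calibration is good to about 2 mm. A picture is of the moment at which its call begins: read the wrist's pose just before it. calibration takes no time and is no camera call; for the wrist camera it gives the pose at the moment of the call.
- ctrl.sign_off(): hands the job in, once; it reports no verdict.
The state is a dict: "time": time; "qpos": joint angles; "dq": joint speeds; "joint_efforts": joint torques, N m; "eef_pos": TCP position; "tcp_rot": TCP orientation; "contact_force": force on the tool from outside, world axes, zero at the start; "wrist_torque": the same for the moment, N m; "opening": opening from 0.0 (shut) to 1.0 (fully open).
Only numpy, scipy, OpenCV 4.12 (cv2) and the standard library are available. Lean on these libraries where they do the work, as an engineer would, in place of code of your own. Each camera call takes 0.05 s, during which the arm holds its last target. There are 200 camera calls.

### The job

Make up the brass water manifold for the sink and dishwasher: clamp it firmly in the cam vise with its two large ports pointing up and, while it is clamped, push every large hose tail fully home on a large port. Then release it, turn it over a quarter turn so that its small ports point up, clamp it firmly again and push every small hose tail fully home on a small port. Last, release it and set it down on the white board, small ports still up and all tails still home, and leave the canister, the clip jar and the timer behind the work where they are.

Things in the scene. Friction and masses are not known exactly. Their poses are not given: they have to be found in the camera images.
- manifold: Brass manifold block, loose, 64 x 56 x 56 mm (x, y, z), 0.45 kg. Origin: centre of the underside. Two large ports on its +z face, two small on its +y face; the others are plain, and the two +-x ends (64 mm apart) are free for gripping. Starts on the board, +z up. A quarter turn about its x axis brings +y up and +z to the side.
- manifold_center (a point): Centre of the manifold block, 28 mm from each long face.
- port_large_1 (a point): large port 1 of the manifold: centre of the foot of a spigot on the +z face. The spigot stands 22 mm out of that face, 18 mm in diameter, its last 6 mm tapered by 3 mm in radius. At x = -17.5, y = -8, z = 56 mm in the manifold's frame.
- port_large_2 (a point): large port 2 of the manifold: centre of the foot of a spigot on the +z face. The spigot stands 22 mm out of that face, 18 mm in diameter, its last 6 mm tapered by 3 mm in radius. At x = +17.5, y = -8, z = 56 mm in the manifold's frame.
- port_small_1 (a point): small port 1 of the manifold: centre of the foot of a spigot on the +y face. The spigot stands 22 mm out of that face, 13 mm in diameter, its last 6 mm tapered by 3 mm in radius. At x = -17.5, y = 28, z = 20 mm in the manifold's frame.
- port_small_2 (a point): small port 2 of the manifold: centre of the foot of a spigot on the +y face. The spigot stands 22 mm out of that face, 13 mm in diameter, its last 6 mm tapered by 3 mm in radius. At x = +17.5, y = 28, z = 20 mm in the manifold's frame.
- large_tail_1: large hose tail, 50 g, loose; may be absent. Grey plastic with a brass nut round its mouth. Collar 30 mm in diameter, 26 mm high, its bore 19.4 mm wide, 24 mm deep, open below; on it a barbed stem 16 mm in diameter, top at 54 mm. Origin: centre of the open underside, z up the stem. Starts upright on the board. Slips with play over a large port; home when its rim meets the manifold's face (origin on the port point).
- large_tail_2: large hose tail, 50 g, loose; may be absent. Grey plastic with a brass nut round its mouth. Collar 30 mm in diameter, 26 mm high, its bore 19.4 mm wide, 24 mm deep, open below; on it a barbed stem 16 mm in diameter, top at 54 mm. Origin: centre of the open underside, z up the stem. Starts upright on the board. Slips with play over a large port; home when its rim meets the manifold's face (origin on the port point).
- small_tail_1: small hose tail, 50 g, loose; may be absent. Grey plastic with a brass nut round its mouth. Collar 26 mm in diameter, 26 mm high, its bore 14.4 mm wide, 24 mm deep, open below; on it a barbed stem 12 mm in diameter, top at 48 mm. Origin: centre of the open underside, z up the stem. Starts upright on the board. Slips with play over a small port; home when its rim meets the manifold's face (origin on the port point).
- small_tail_2: small hose tail, 50 g, loose; may be absent. Grey plastic with a brass nut round its mouth. Collar 26 mm in diameter, 26 mm high, its bore 14.4 mm wide, 24 mm deep, open below; on it a barbed stem 12 mm in diameter, top at 48 mm. Origin: centre of the open underside, z up the stem. Starts upright on the board. Slips with play over a small port; home when its rim meets the manifold's face (origin on the port point).
- vise: Low grey cam vise, fixed, x from -122 to 68 mm, 88 mm wide. Origin: underside, below the middle of the clamped part. x = jaw travel. Bed 22 mm above the origin; jaws 14 mm high above the bed, 74 mm wide along y. Fixed jaw's face at x = +32 mm; lever on the +y side. The part stands on the bed, its 64 mm length along x, either way round.
- vise_seat (a point): Top of the bed, middle of the part's place when clamped (22 mm above the vise's origin).
- vise_jaw: Slide jaw of the vise, on the -x side; origin at the lower edge of its clamping face, midway along it. At x = -44 mm in the vise's frame when fully open (76 mm between the jaws), and moves to +x as the lever is swung shut.
- cam_lever (a joint): Angle of the cam lever: 0 = open, 1.2 rad = end of travel; it turns clockwise seen from above and drives the slide jaw 11.7 mm per rad. A 64 mm part is touched at about 1.03 rad and clamped by pushing on against it. Friction holds it where it is left: about 4 N at the knob moves it, 8 to 15 N at the knob against the part clamps it firmly.
- lever_knob (a point): Middle of the upright round knob (16 to 18 mm in diameter, from 32 to 74 mm above the worktop; this point 58 mm above it) at the end of the lever, 75 mm from its axis. Lever open, the direction from axis to knob is 130 degrees anticlockwise (from above) of the vise's x axis.
- lever_pivot (a point): Axis of the cam lever, at x = -86 mm, y = 0 in the vise's frame, at the height of the bed.
- white_board: White plastic chopping board, 217 x 294 x 8 mm (x, y, z), heavy and fixed. Origin: centre of its underside.
- canister: Tall white canister with a wooden lid, 81 mm wide, 178 mm high, loose bystander.
- clip_jar: Glass wire-clip storage jar, 75 x 66 mm, 107 mm high, loose bystander.
- kitchen_timer: Round red and white kitchen timer, 60 mm wide, 48 mm high, loose bystander.
Things that resemble listed ones, but are neither listed nor needed, are in the scene too. What is shaped like the small_tail_1 but green is not meant. Leave any orange look-alike of the large_tail_1 alone.

How it is judged:
On the way, in this order (a step that is already met when the one before it is completed fails the run):
1. the manifold is clamped in the vise with its large ports up (contact force between vise_jaw and manifold above 5 N and angle between manifold's own z axis and vertical below 0.1 rad and horizontal distance between manifold_center and vise_seat below 0.03 m and z of manifold_center in the frame of vise below 0.055 m), for 0.3 s.
2. every large tail is home on a large port, the manifold still clamped large ports up (all of step 1 and (distance between large_tail_1 and port_large_1 below 0.006 m or distance between large_tail_1 and port_large_2 below 0.006 m) and angle between the z axis of each of large_tail_1, large_tail_2 and the z axis of manifold, either way round below 0.2 rad and (distance between large_tail_2 and port_large_1 below 0.006 m or distance between large_tail_2 and port_large_2 below 0.006 m)), for 0.3 s.
3. the manifold has been turned and is clamped with its small ports up (contact force between vise_jaw and manifold above 5 N and angle between manifold's own y axis and vertical below 0.1 rad and horizontal distance between manifold_center and vise_seat below 0.03 m and z of manifold_center in the frame of vise below 0.055 m), for 0.3 s.
4. every small tail is home on a small port, the manifold still clamped small ports up (all of step 3 and (distance between small_tail_1 and port_small_1 below 0.006 m or distance between small_tail_1 and port_small_2 below 0.006 m) and angle between the z axis of each of small_tail_1, small_tail_2 and the y axis of manifold, either way round below 0.2 rad and (distance between small_tail_2 and port_small_1 below 0.006 m or distance between small_tail_2 and port_small_2 below 0.006 m)), for 0.3 s.
At the end, for the whole second after the job is handed in: The manifold stands on the white board (its centre over the board, 31 to 41 mm above the board's underside), small ports up within 0.1 rad, at rest, with every tail that is present home on a port of its own size (origin within 6 mm of the port point, axis within 0.2 rad) ((distance between large_tail_1 and port_large_1 below 0.006 m or distance between large_tail_1 and port_large_2 below 0.006 m) and angle between the z axis of each of large_tail_1, large_tail_2 and the z axis of manifold, either way round below 0.2 rad and (distance between large_tail_2 and port_large_1 below 0.006 m or distance between large_tail_2 and port_large_2 below 0.006 m) and (distance between small_tail_1 and port_small_1 below 0.006 m or distance between small_tail_1 and port_small_2 below 0.006 m) and angle between the z axis of each of small_tail_1, small_tail_2 and the y axis of manifold, either way round below 0.2 rad and (distance between small_tail_2 and port_small_1 below 0.006 m or distance between small_tail_2 and port_small_2 below 0.006 m) and x of manifold_center in the frame of white_board between -0.1 and 0.1 m and y of manifold_center in the frame of white_board between -0.14 and 0.14 m and angle between manifold's own y axis and vertical below 0.1 rad and z of manifold_center in the frame of white_board between 0.031 and 0.041 m and linear speed of manifold below 0.02 m/s); the robot touches nothing.
It fails at once if the canister, the clip jar or the timer is moved by more than 3 cm or tipped over (distance of any of canister, clip_jar, kitchen_timer from where it was at the start of the episode above 0.03 m or angle between any of canister, clip_jar, kitchen_timer's own z axis and vertical above 0.4 rad).
Of large_tail_1, large_tail_2 only 1 to 2 are there at a start; the rules pass over those that are not, and their reading is None.
Of small_tail_1, small_tail_2 only 1 to 2 are there at a start; the rules pass over those that are not, and their reading is None.
At some moment in a run one of small_tail_1, small_tail_2 may be knocked a few centimetres aside while the robot is not near it.
It also fails if it takes over 210 s, if anything falls off the work surface, if the arm or the gripper's body presses on something with over 40 N, if the wrist force passes 120 N, or if a joint passes its speed limit or range.

## Working session

There is one attempt and no reset: what is moved stays moved. The work goes in short steps, Python scripts to look and compute and a tool call to move; the robot and the scene stay as the last step left them, time stands still between calls to the robot, and variables do not carry over. Pictures are saved under pics/ and viewed, about 12 in all and at most 16, crops included, and the job is handed in when it is done.

Besides the shell and the picture viewer there is one more tool, called after "Emit:" as name(argument=value, ...), one argument or row to a line, values as JSON. play_rows: Moves the arm, as the interface text tells. Its arguments: {"type":"object","properties":{"targets":{"type":"array"},"newtons":{"type":"number"}},"required":["targets"]}

```bash
ls; mkdir -p pics; python3 - <<'E'
from plant import ctrl
import cv2
s=ctrl.get_state();print(s)
for n in ("scene","top"):
    im=ctrl.read_camera(n);cv2.imwrite(f"pics/{n}0.png",im);c=ctrl.calibration(n);print(n,c)
E
```

```text
pics
{'time': 0.0, 'qpos': array([ 9.81006460e-01,  2.87196083e-01,  1.57818660e+00,  2.59184282e-06,
        1.27859523e+00, -1.50012745e-01]), 'dq': array([-1.29333028e-05,  8.05554686e-04, -1.41341648e-03, -1.50723978e-03,
        5.82567241e-04, -8.66472102e-04]), 'joint_efforts': array([ 2.70867122e-04, -4.06000650e+01, -2.92621458e+01, -1.50534015e-04,
        5.76405495e-03,  1.47662712e-05]), 'eef_pos': array([0.28701537, 0.61027535, 0.25492163]), 'tcp_rot': array([ 0.15344893,  0.69038604, -0.15502085,  0.68977465]), 'contact_force': array([-0.43584254,  0.3572989 , -0.7148291 ]), 'wrist_torque': array([-0.05356927, -0.00819111,  0.03899665]), 'opening': 1.0020498379138978}
scene {'fx': 400.2608340839026, 'fy': 400.2608340839026, 'cx': 322.16913198221755, 'cy': 199.48864239681868, 'camera_from_world': array([[ 0.86750816, -0.4974161 ,  0.00261216, -0.51336982],
       [-0.34744063, -0.60968789, -0.71243644,  0.25662989],
       [ 0.35596996,  0.61713686, -0.70173178,  0.66196156],
       [ 0.        ,  0.        ,  0.        ,  1.        ]])}
top {'fx': 411.47423327395546, 'fy': 411.47423327395546, 'cx': 313.97589843568306, 'cy': 203.18397351732278, 'camera_from_world': array([[-0.0239902 , -0.9996923 , -0.00630654,  0.02015203],
       [-0.98884092,  0.02465664, -0.14692067,  0.55969284],
       [ 0.14703096,  0.0027115 , -0.98912817,  0.9404813 ],
       [ 0.        ,  0.        ,  0.        ,  1.        ]])}
```

View pics/scene0.png

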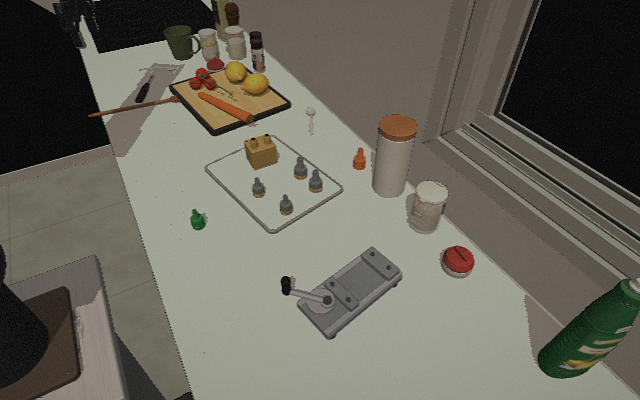

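View pics/top0.png

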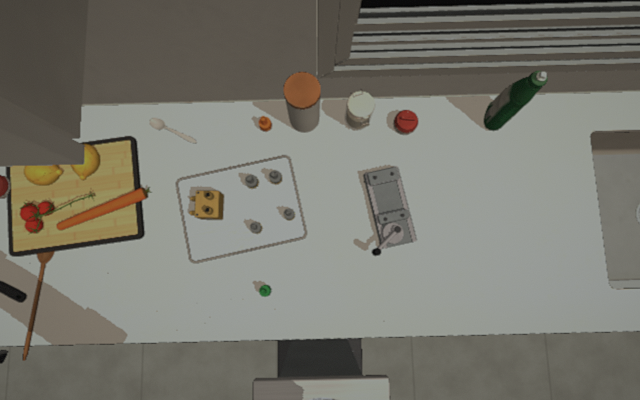

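The scene view shows the manifold (260,152) on the board with four grey tails, and the vise at (350,290). In the top view the manifold is at (207,204), the tails at (251,181), (274,177), (255,227) and (288,213), the vise at (388,205) and the knob at (376,252). I'll enlarge the work area.

```bash
python3 - <<'E'
import cv2, numpy as np
t=cv2.imread("pics/top0.png")[150:270,170:420]; s=cv2.imread("pics/scene0.png")[125:345,195:410]
cv2.imwrite("pics/c1.png",cv2.resize(t,(800,384),interpolation=cv2.INTER_CUBIC))
cv2.imwrite("pics/c2.png",cv2.resize(s,(586,600),interpolation=cv2.INTER_CUBIC))
E
```

```text
(no output)
```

View pics/c1.png

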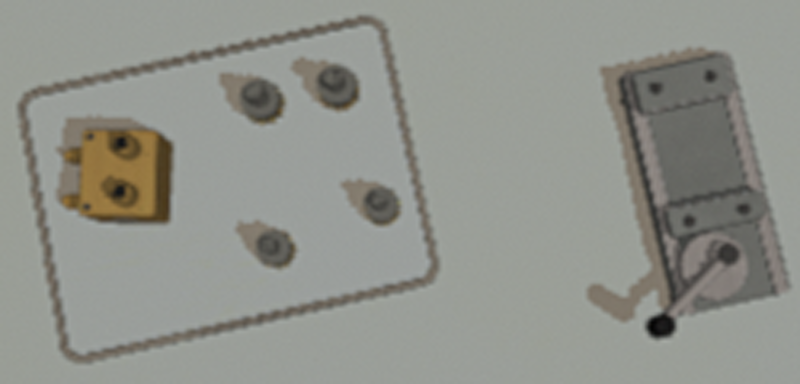

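View pics/c2.png

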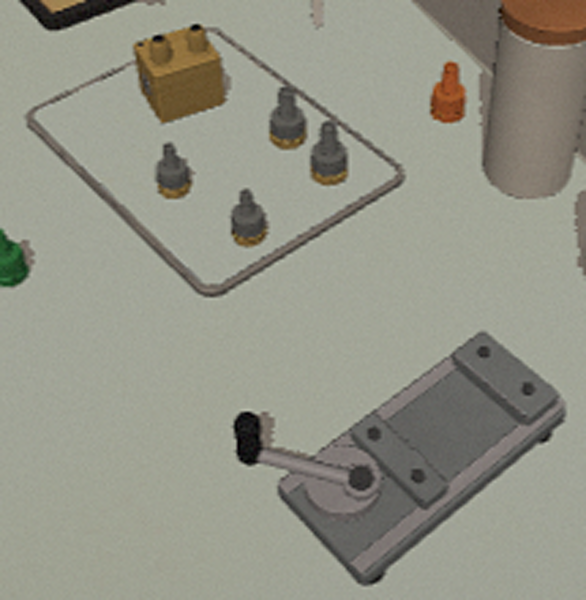

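```bash
cat > h.py <<'E'
from plant import ctrl
import cv2, numpy as np
from scipy.spatial.transform import Rotation as R
def ray(c,u,v):
    M=np.array(c["camera_from_world"]); d=M[:3,:3].T@np.array([(u-c["cx"])/c["fx"],(v-c["cy"])/c["fy"],1.])
    return -M[:3,:3].T@M[:3,3], d
def onz(c,u,v,z):
    o,d=ray(c,u,v); return o+d*(z-o[2])/d[2]
def tri(rays):
    A=np.zeros((3,3));b=np.zeros(3);P=[]
    for o,d in rays:
        d=d/np.linalg.norm(d);Q=np.eye(3)-np.outer(d,d);A+=Q;b+=Q@o
    return np.linalg.solve(A,b)
def st():
    s=ctrl.get_state();return s
def tool(s):  # columns = tool axes x,y,z in world
    return R.from_quat(s["tcp_rot"]).as_matrix()
E
python3 - <<'E'
from h import *
np.set_printoptions(precision=4,suppress=True)
t=ctrl.calibration("top");s=ctrl.calibration("scene")
pr={"L1":((250.9,177.5),(300.2,159.1)),"L2":((275.3,174.1),(315.3,171.9)),"S1":((288.4,211.9),(285.2,196.5)),"S2":((253.8,225),(257.3,180))}
for k,(a,b) in pr.items():
    print(k,tri([ray(t,*a),ray(s,*b)]),onz(t,*a,.060),onz(s,*b,.060))
for n,uv,z in [("spigA",(208,194.7),.086),("spigB",(207.2,209.7),.086),("knob",(376.6,251.9),.074)]: print(n,onz(t,*uv,z))
for uv in [(622,78),(727,52),(738,95),(637,112),(655,88),(710,76),(689,221),(743,209),(727,254)]:
    print(uv,onz(t,170+uv[0]/3.2,150+uv[1]/3.2,.036))
for uv in [(85,130),(158,129),(155,217),(82,212)]: print("man",onz(t,170+uv[0]/3.2,150+uv[1]/3.2,.064))
for uv in [(25,95),(378,18),(435,280),(70,358)]: print("board",onz(t,170+uv[0]/3.2,150+uv[1]/3.2,.008)[:2])
print(s["camera_from_world"] is not None, ctrl.finger_overhang)
w=ctrl.calibration("wrist");S=st();T=tool(S);print(T);M=np.array(w["camera_from_world"]);print(w["fx"],w["cx"],w["cy"]);C=-M[:3,:3].T@M[:3,3];print(T.T@(C-S["eef_pos"]), M[:3,:3]@T)
E
```

```text
L1 [0.622  0.1547 0.0577] [0.6224 0.1541 0.06  ] [0.6198 0.1523 0.06  ]
L2 [0.6293 0.0965 0.0584] [0.6291 0.0963 0.06  ] [0.6281 0.0948 0.06  ]
S1 [0.5392 0.0675 0.0487] [0.5382 0.0666 0.06  ] [0.5342 0.0568 0.06  ]
S2 [0.5099 0.1499 0.0453] [0.5095 0.1475 0.06  ] [0.5038 0.1342 0.06  ]
spigA [0.579  0.2482 0.086 ]
spigB [0.5445 0.2496 0.086 ]
knob [ 0.4402 -0.1327  0.074 ]
(622, 78) [ 0.6283 -0.1173  0.036 ]
(727, 52) [ 0.6464 -0.1977  0.036 ]
(738, 95) [ 0.613  -0.2043  0.036 ]
(637, 112) [ 0.6019 -0.1275  0.036 ]
(655, 88) [ 0.62   -0.1419  0.036 ]
(710, 76) [ 0.6282 -0.1839  0.036 ]
(689, 221) [ 0.5183 -0.1626  0.036 ]
(743, 209) [ 0.5263 -0.2032  0.036 ]
(727, 254) [ 0.4931 -0.1895  0.036 ]
man [0.5933 0.281  0.064 ]
man [0.5927 0.2274 0.064 ]
man [0.5279 0.229  0.064 ]
man [0.5328 0.2821 0.064 ]
board [0.6327 0.3447]
board [0.6874 0.0686]
board [0.4809 0.0282]
board [0.4287 0.3056]
True 0.025
[[-0.0013  0.4258  0.9048]
 [-0.0018  0.9048 -0.4258]
 [-1.     -0.0022 -0.0004]]
291.7798502976138 321.3149140810029 198.42429827632728
[-0.1179  0.0015 -0.0802] [[ 0.0012  1.      0.0001]
 [-0.3082  0.0003  0.9513]
 [ 0.9513 -0.0012  0.3082]]
```

Emit:
play_rows(
  targets=[
    {"delta_pos":[0.275,-0.354,-0.035],"delta_rot":[0,0,-0.3683],"claw":85},
    {"delta_pos":[0.275,-0.354,-0.035],"delta_rot":[0,0,-0.3683],"claw":85},
    {"delta_pos":[0.275,-0.354,-0.035],"delta_rot":[0,0,-0.3683],"claw":85},
    {"delta_pos":[0.275,-0.354,-0.035],"delta_rot":[0,0,-0.3683],"claw":85},
    {"delta_pos":[0.275,-0.354,-0.035],"delta_rot":[0,0,-0.3683],"claw":85},
    {"delta_pos":[0.275,-0.354,-0.035],"delta_rot":[0,0,-0.3683],"claw":85},
    {"delta_pos":[0.275,-0.354,-0.035],"delta_rot":[0,0,-0.3683],"claw":85},
    {"delta_pos":[0.275,-0.354,-0.035],"delta_rot":[0,0,-0.3683],"claw":85},
    {"delta_pos":[0.275,-0.354,-0.035],"delta_rot":[0,0,-0.3683],"claw":85},
    {"delta_pos":[0.275,-0.354,-0.035],"delta_rot":[0,0,-0.3683],"claw":85},
    {"delta_pos":[0.275,-0.354,-0.035],"delta_rot":[0,0,-0.3683],"claw":85},
    {"delta_pos":[0.275,-0.354,-0.035],"delta_rot":[0,0,-0.3683],"claw":85},
    {"delta_pos":[0.275,-0.354,-0.035],"delta_rot":[0,0,-0.3683],"claw":85},
    {"delta_pos":[0.275,-0.354,-0.035],"delta_rot":[0,0,-0.3683],"claw":85},
  ],
  newtons=40,
)

```text
time: 1.27
eef_pos: [0.5616, 0.2565, 0.2195]
tcp_rot: [-0.506, -0.494, 0.507, -0.492]
contact_force: [-0.5, 0.4, 0.1]
opening: 0.994
```

```bash
python3 - <<'E'
from h import *
np.set_printoptions(precision=4,suppress=True)
s=ctrl.get_state();print(s["time"],s["eef_pos"],tool(s),s["qpos"])
im=ctrl.read_camera("wrist");w=ctrl.calibration("wrist");cv2.imwrite("pics/w1.png",im);np.save("pics/w1.npy",w,allow_pickle=True)
t=ctrl.calibration("top");c=ctrl.calibration("scene")
print("knob",tri([ray(t,376.6,251.9),ray(c,285.2,279)]))
hsv=cv2.cvtColor(im,cv2.COLOR_BGR2HSV);m=cv2.inRange(hsv,(8,90,30),(30,255,255))
cs,_=cv2.findContours(m,cv2.RETR_EXTERNAL,cv2.CHAIN_APPROX_SIMPLE)
for k in cs:
  if cv2.contourArea(k)>300:
    p=cv2.approxPolyDP(k,6,True)[:,0];print(p.tolist());print(np.array([onz(w,*q,.064)[:2] for q in p]))
E
```

```text
1.2667 [0.5616 0.2565 0.2195] [[-0.0035  0.9996 -0.0264]
 [ 0.0006 -0.0264 -0.9997]
 [-1.     -0.0035 -0.0005]] [0.2637 0.1944 1.7558 0.0016 1.1947 0.2896]
knob [ 0.4409 -0.1338  0.0674]
[[478, 260], [474, 277], [510, 298], [506, 274], [493, 260]]
[[0.7236 0.1768]
 [0.7222 0.1561]
 [0.7655 0.1284]
 [0.7559 0.1591]
 [0.7394 0.1764]]
[[303, 134], [298, 155], [313, 159], [290, 163], [292, 213], [352, 214], [355, 163], [343, 135], [336, 135], [333, 153], [318, 155]]
[[0.5446 0.3118]
 [0.5391 0.2925]
 [0.553  0.2884]
 [0.5311 0.2851]
 [0.5301 0.2344]
 [0.5903 0.2319]
 [0.5927 0.2836]
 [0.5814 0.31  ]
 [0.575  0.3101]
 [0.572  0.2936]
 [0.5579 0.2921]]
[[337, 0], [350, 17], [371, 4]]
[[0.5768 0.4172]
 [0.5874 0.4049]
 [0.6043 0.4136]]
```

View pics/w1.png

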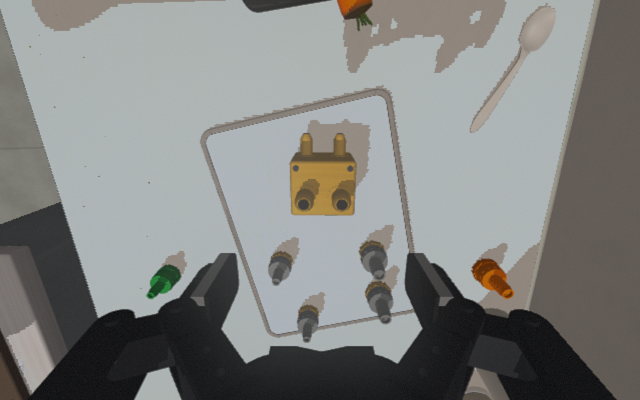

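Emit:
play_rows(
  targets=[
    {"delta_pos":[0,0.001,-0.03],"delta_rot":[0,0,0],"claw":85},
    {"delta_pos":[0,0.001,-0.06],"delta_rot":[0,0,0],"claw":85},
    {"delta_pos":[0,0.001,-0.09],"delta_rot":[0,0,0],"claw":85},
    {"delta_pos":[0,0.001,-0.12],"delta_rot":[0,0,0],"claw":85},
    {"delta_pos":[0,0.001,-0.145],"delta_rot":[0,0,0],"claw":85},
    {"delta_pos":[0,0.001,-0.165],"delta_rot":[0,0,0],"claw":85},
    {"delta_pos":[0,0.001,-0.1685],"delta_rot":[0,0,0],"claw":85},
    {"delta_pos":[0,0.001,-0.1685],"delta_rot":[0,0,0],"claw":85},
    {"delta_pos":[0,0.001,-0.1685],"delta_rot":[0,0,0],"claw":60},
    {"delta_pos":[0,0.001,-0.1685],"delta_rot":[0,0,0],"claw":60},
    {"delta_pos":[0,0.001,-0.1685],"delta_rot":[0,0,0],"claw":55},
    {"delta_pos":[0,0.001,-0.1685],"delta_rot":[0,0,0],"claw":50},
    {"delta_pos":[0,0.001,-0.1685],"delta_rot":[0,0,0],"claw":50},
    {"delta_pos":[0,0.001,-0.1685],"delta_rot":[0,0,0],"claw":50},
  ],
  newtons=40,
)

```text
time: 2.48
eef_pos: [0.5625, 0.259, 0.0537]
tcp_rot: [0.507, 0.494, -0.506, 0.493]
contact_force: [-1.7, 1.9, 6.9]
opening: 0.741
```

Emit:
play_rows(
  targets=[
    {"delta_pos":[0,0,0.03],"delta_rot":[0,0,0],"claw":50},
    {"delta_pos":[0,0,0.07],"delta_rot":[0,0,0],"claw":50},
    {"delta_pos":[0,0,0.11],"delta_rot":[0,0,0],"claw":50},
    {"delta_pos":[0.001,-0.04,0.13],"delta_rot":[0,0,0.01],"claw":50},
    {"delta_pos":[0.002,-0.08,0.13],"delta_rot":[0,0,0.02],"claw":50},
    {"delta_pos":[0.003,-0.12,0.13],"delta_rot":[0,0,0.03],"claw":50},
    {"delta_pos":[0.004,-0.16,0.13],"delta_rot":[0,0,0.04],"claw":50},
    {"delta_pos":[0.005,-0.2,0.13],"delta_rot":[0,0,0.05],"claw":50},
    {"delta_pos":[0.006,-0.24,0.13],"delta_rot":[0,0,0.06],"claw":50},
    {"delta_pos":[0.007,-0.28,0.13],"delta_rot":[0,0,0.07],"claw":50},
    {"delta_pos":[0.008,-0.32,0.13],"delta_rot":[0,0,0.07],"claw":50},
    {"delta_pos":[0.0085,-0.36,0.13],"delta_rot":[0,0,0.07],"claw":50},
    {"delta_pos":[0.0085,-0.4,0.13],"delta_rot":[0,0,0.07],"claw":50},
    {"delta_pos":[0.0085,-0.4325,0.12],"delta_rot":[0,0,0.07],"claw":50},
    {"delta_pos":[0.0085,-0.4325,0.1],"delta_rot":[0,0,0.07],"claw":50},
    {"delta_pos":[0.0085,-0.4325,0.08],"delta_rot":[0,0,0.07],"claw":50},
    {"delta_pos":[0.0085,-0.4325,0.08],"delta_rot":[0,0,0.07],"claw":50},
    {"delta_pos":[0.0085,-0.4325,0.08],"delta_rot":[0,0,0.07],"claw":50},
  ],
)

```text
time: 3.98
eef_pos: [0.5691, -0.1729, 0.1312]
tcp_rot: [0.449, 0.549, -0.449, 0.544]
contact_force: [-0.4, 0.0, -4.6]
opening: 0.743
```

```bash
python3 - <<'E'
from h import *
np.set_printoptions(precision=4,suppress=True)
s=ctrl.get_state();print(s["eef_pos"],tool(s)[:,1],s["opening"],s["contact_force"])
im=ctrl.read_camera("wrist");w=ctrl.calibration("wrist")
sc=ctrl.read_camera("scene")[200:350,240:460]
cv2.imwrite("pics/v1.png",np.vstack([cv2.resize(im,(480,300)),cv2.resize(sc,(480,300))[:290]]))
E
```

```text
[ 0.5691 -0.1729  0.1312] [ 0.9811  0.1932 -0.0046] 0.7429987268189863 [-0.3725  0.0305 -4.6159]
```

View pics/v1.png

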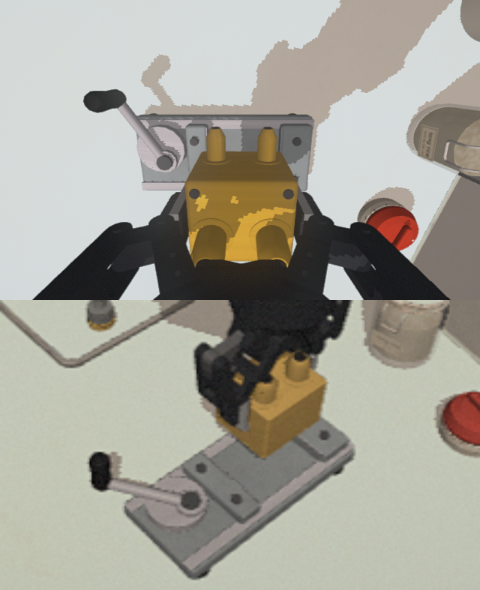

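Emit:
play_rows(
  targets=[
    {"delta_pos":[0.0015,0,-0.015],"delta_rot":[0,0,0],"claw":50},
    {"delta_pos":[0.0015,0,-0.03],"delta_rot":[0,0,0],"claw":50},
    {"delta_pos":[0.0015,0,-0.042],"delta_rot":[0,0,0],"claw":50},
    {"delta_pos":[0.0015,0,-0.052],"delta_rot":[0,0,0],"claw":50},
    {"delta_pos":[0.0015,0,-0.058],"delta_rot":[0,0,0],"claw":50},
    {"delta_pos":[0.0015,0,-0.062],"delta_rot":[0,0,0],"claw":50},
    {"delta_pos":[0.0015,0,-0.064],"delta_rot":[0,0,0],"claw":50},
    {"delta_pos":[0.0015,0,-0.064],"delta_rot":[0,0,0],"claw":50},
  ],
)

```text
time: 4.75
eef_pos: [0.5729, -0.1734, 0.0703]
tcp_rot: [0.449, 0.547, -0.448, 0.546]
contact_force: [0.6, 0.2, -4.1]
opening: 0.744
```

Emit:
play_rows(
  targets=[
    {"delta_pos":[0,0,-0.003],"delta_rot":[0,0,0],"claw":50},
    {"delta_pos":[0,0,-0.004],"delta_rot":[0,0,0],"claw":50},
    {"delta_pos":[0,0,-0.005],"delta_rot":[0,0,0],"claw":50},
    {"delta_pos":[0,0,-0.005],"delta_rot":[0,0,0],"claw":50},
  ],
)

```text
time: 5.08
eef_pos: [0.5741, -0.174, 0.0681]
tcp_rot: [0.449, 0.546, -0.448, 0.547]
contact_force: [-2.9, 0.9, 6.6]
opening: 0.738
```

Emit:
play_rows(
  targets=[
    {"delta_pos":[0,0,0],"delta_rot":[0,0,0],"claw":85},
    {"delta_pos":[0,0,0],"delta_rot":[0,0,0],"claw":85},
    {"delta_pos":[0,0,0],"delta_rot":[0,0,0],"claw":85},
    {"delta_pos":[0,0,0.02],"delta_rot":[0,0,0],"claw":85},
    {"delta_pos":[0,0,0.06],"delta_rot":[0,0,0],"claw":85},
    {"delta_pos":[0,0,0.1],"delta_rot":[0,0,0],"claw":85},
    {"delta_pos":[-0.03,0.01,0.12],"delta_rot":[0,0,0],"claw":85},
    {"delta_pos":[-0.07,0.02,0.12],"delta_rot":[0,0,0],"claw":50},
    {"delta_pos":[-0.11,0.03,0.11],"delta_rot":[0,0,0],"claw":50},
    {"delta_pos":[-0.133,0.04,0.09],"delta_rot":[0,0,0],"claw":50},
    {"delta_pos":[-0.133,0.04,0.07],"delta_rot":[0,0,0],"claw":50},
    {"delta_pos":[-0.133,0.04,0.06],"delta_rot":[0,0,0],"claw":50},
    {"delta_pos":[-0.133,0.04,0.06],"delta_rot":[0,0,0],"claw":50},
  ],
  newtons=20,
)

```text
time: 6.17
eef_pos: [0.4398, -0.1333, 0.1261]
tcp_rot: [0.449, 0.547, -0.448, 0.545]
contact_force: [0.1, 0.1, 0.2]
opening: 0.583
```

```bash
python3 - <<'E'
from h import *
np.set_printoptions(precision=4,suppress=True)
s=ctrl.get_state();print(s["eef_pos"],tool(s)[:,1],s["opening"],s["contact_force"])
w=ctrl.calibration("wrist");im=ctrl.read_camera("wrist")
cv2.imwrite("pics/k1.png",im); np.save("pics/k1.npy",w,allow_pickle=True)
E
```

```text
[ 0.4398 -0.1333  0.1261] [ 0.981   0.1942 -0.0008] 0.582843126446238 [0.0572 0.0686 0.2393]
```

View pics/k1.png

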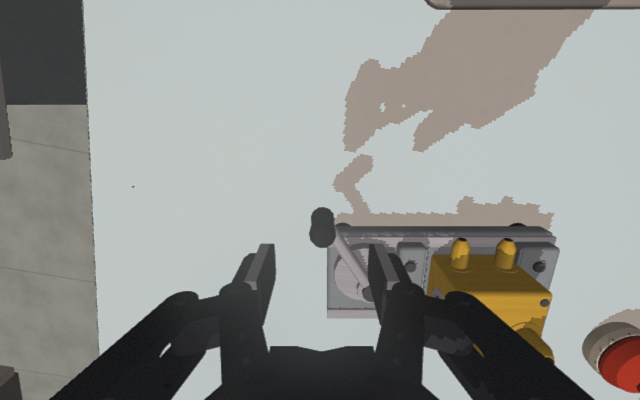

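The block stands in the open vise. The knob's top is at about (321,238), midway between the fingers at (258..384). The lever axis is at about (371,293).

```bash
python3 - <<'E'
from h import *
np.set_printoptions(precision=4,suppress=True)
w=np.load("pics/k1.npy",allow_pickle=True).item()
print(onz(w,321,238,.074),onz(w,321.5,215,.034),"pivot",onz(w,371,293,.04))
E
```

```text
[ 0.4396 -0.1342  0.074 ] [ 0.4397 -0.1338  0.034 ] pivot [ 0.4924 -0.1908  0.04  ]
```

Emit:
play_rows(
  targets=[
    {"delta_pos":[0,-0.0005,-0.03],"delta_rot":[0,0,0],"claw":50},
    {"delta_pos":[0,-0.0005,-0.05],"delta_rot":[0,0,0],"claw":50},
    {"delta_pos":[0,-0.0005,-0.062],"delta_rot":[0,0,0],"claw":50},
    {"delta_pos":[0,-0.0005,-0.062],"delta_rot":[0,0,0],"claw":30},
    {"delta_pos":[0,-0.0005,-0.062],"delta_rot":[0,0,0],"claw":12},
    {"delta_pos":[0,-0.0005,-0.062],"delta_rot":[0,0,0],"claw":12},
    {"delta_pos":[0,-0.0005,-0.062],"delta_rot":[0,0,0],"claw":12},
    {"delta_pos":[0,-0.0005,-0.062],"delta_rot":[0,0,0],"claw":12},
    {"delta_pos":[0,-0.0005,-0.062],"delta_rot":[0,0,0],"claw":12},
  ],
  newtons=20,
)

```text
time: 6.97
eef_pos: [0.4418, -0.135, 0.0669]
tcp_rot: [0.449, 0.546, -0.448, 0.547]
contact_force: [-3.2, 0.4, 3.4]
opening: 0.197
```

Emit:
play_rows(
  targets=[
    {"delta_pos":[0.0066,0.0073,0],"delta_rot":[0,0,0],"claw":12},
    {"delta_pos":[0.0122,0.0109,0],"delta_rot":[0,0,0],"claw":12},
    {"delta_pos":[0.018,0.0139,0],"delta_rot":[0,0,0],"claw":12},
    {"delta_pos":[0.0241,0.0164,0],"delta_rot":[0,0,0],"claw":12},
    {"delta_pos":[0.0304,0.0184,0],"delta_rot":[0,0,0],"claw":12},
    {"delta_pos":[0.0368,0.0199,0],"delta_rot":[0,0,0],"claw":12},
    {"delta_pos":[0.0433,0.0207,0],"delta_rot":[0,0,0],"claw":12},
    {"delta_pos":[0.049,0.021,0],"delta_rot":[0,0,0],"claw":12},
    {"delta_pos":[0.0525,0.021,0],"delta_rot":[0,0,0],"claw":12},
    {"delta_pos":[0.0525,0.021,0],"delta_rot":[0,0,0],"claw":12},
  ],
)

```text
time: 7.8
eef_pos: [0.4933, -0.1128, 0.0664]
tcp_rot: [0.449, 0.547, -0.449, 0.545]
contact_force: [-3.8, 2.6, 2.2]
opening: 0.188
```

Emit:
play_rows(
  targets=[
    {"delta_pos":[0.003,0,0],"delta_rot":[0,0,0],"claw":12},
    {"delta_pos":[0.006,-0.0005,0],"delta_rot":[0,0,0],"claw":12},
    {"delta_pos":[0.008,-0.0008,0],"delta_rot":[0,0,0],"claw":12},
    {"delta_pos":[0.009,-0.001,0],"delta_rot":[0,0,0],"claw":12},
    {"delta_pos":[0.009,-0.001,0],"delta_rot":[0,0,0],"claw":12},
  ],
)

```text
time: 8.22
eef_pos: [0.501, -0.1127, 0.0663]
tcp_rot: [0.45, 0.549, -0.449, 0.543]
contact_force: [-5.5, 2.2, 3.5]
opening: 0.192
```

Emit:
play_rows(
  targets=[
    {"delta_pos":[0.0025,-0.0005,0],"delta_rot":[0,0,0],"claw":12},
    {"delta_pos":[0.0045,-0.001,0],"delta_rot":[0,0,0],"claw":12},
    {"delta_pos":[0.0045,-0.001,0],"delta_rot":[0,0,0],"claw":12},
  ],
)

```text
time: 8.47
eef_pos: [0.5034, -0.1128, 0.0663]
tcp_rot: [0.449, 0.551, -0.45, 0.541]
contact_force: [-9.3, 1.1, 7.5]
opening: 0.189
```

Emit:
play_rows(
  targets=[
    {"delta_pos":[0.003,-0.001,0],"delta_rot":[0,0,0],"claw":12},
    {"delta_pos":[0.005,-0.001,0],"delta_rot":[0,0,0],"claw":12},
    {"delta_pos":[0.005,-0.001,0],"delta_rot":[0,0,0],"claw":12},
  ],
)

```text
time: 8.72
eef_pos: [0.5046, -0.1127, 0.0661]
tcp_rot: [0.447, 0.555, -0.452, 0.537]
contact_force: [-15.7, 0.7, 11.7]
opening: 0.187
```

Emit:
play_rows(
  targets=[
    {"delta_pos":[-0.001,0,0],"delta_rot":[0,0,0],"claw":40},
    {"delta_pos":[-0.001,0,0],"delta_rot":[0,0,0],"claw":40},
    {"delta_pos":[-0.001,0,0.01],"delta_rot":[0,0,0],"claw":40},
    {"delta_pos":[0,0,0.05],"delta_rot":[0,0,0],"claw":40},
    {"delta_pos":[0,0,0.09],"delta_rot":[0,0,0],"claw":40},
    {"delta_pos":[0,0.02,0.12],"delta_rot":[0,0,0.03],"claw":40},
    {"delta_pos":[0.02,0.05,0.13],"delta_rot":[0,0,0.07],"claw":40},
    {"delta_pos":[0.04,0.09,0.13],"delta_rot":[0,0,0.11],"claw":40},
    {"delta_pos":[0.06,0.12,0.13],"delta_rot":[0,0,0.15],"claw":40},
    {"delta_pos":[0.08,0.15,0.13],"delta_rot":[0,0,0.19],"claw":40},
    {"delta_pos":[0.09,0.18,0.13],"delta_rot":[0,0,0.23],"claw":40},
    {"delta_pos":[0.1,0.21,0.13],"delta_rot":[0,0,0.27],"claw":40},
    {"delta_pos":[0.11,0.24,0.13],"delta_rot":[0,0,0.31],"claw":40},
    {"delta_pos":[0.117,0.267,0.13],"delta_rot":[0,0,0.35],"claw":40},
    {"delta_pos":[0.117,0.267,0.13],"delta_rot":[0,0,0.39],"claw":40},
    {"delta_pos":[0.117,0.267,0.13],"delta_rot":[0,0,0.43],"claw":40},
    {"delta_pos":[0.117,0.267,0.13],"delta_rot":[0,0,0.47],"claw":40},
    {"delta_pos":[0.117,0.267,0.13],"delta_rot":[0,0,0.5],"claw":40},
    {"delta_pos":[0.117,0.267,0.13],"delta_rot":[0,0,0.5],"claw":40},
    {"delta_pos":[0.117,0.267,0.13],"delta_rot":[0,0,0.5],"claw":40},
  ],
)

```text
time: 10.38
eef_pos: [0.6222, 0.1545, 0.1971]
tcp_rot: [-0.076, 0.708, 0.059, 0.7]
contact_force: [-0.2, 0.2, 0.0]
opening: 0.47
```

```bash
python3 - <<'E'
from h import *
np.set_printoptions(precision=4,suppress=True)
s=ctrl.get_state();print(s["time"],s["eef_pos"],tool(s),s["qpos"],s["contact_force"])
w=ctrl.calibration("wrist");im=ctrl.read_camera("wrist");t=ctrl.calibration("top");tp=ctrl.read_camera("top")
cv2.imwrite("pics/l1t.png",tp);cv2.imwrite("pics/l1w.png",im)
np.save("pics/l1.npy",w,allow_pickle=True)
cv2.imwrite("pics/l1.png",np.vstack([cv2.resize(im,(480,300)),cv2.resize(tp[150:250,330:470],(420,300)).__class__ and cv2.copyMakeBorder(cv2.resize(tp[150:250,330:470],(420,300),interpolation=cv2.INTER_CUBIC),0,0,0,60,0)]))
E
```

```text
10.3833 [0.6222 0.1545 0.1971] [[-0.0095 -0.1906  0.9816]
 [-0.0246  0.9814  0.1903]
 [-0.9997 -0.0224 -0.014 ]] [ 0.0937  0.272   1.706  -0.0256  1.1755 -1.6587] [-0.2119  0.1943  0.0236]
```

View pics/l1.png

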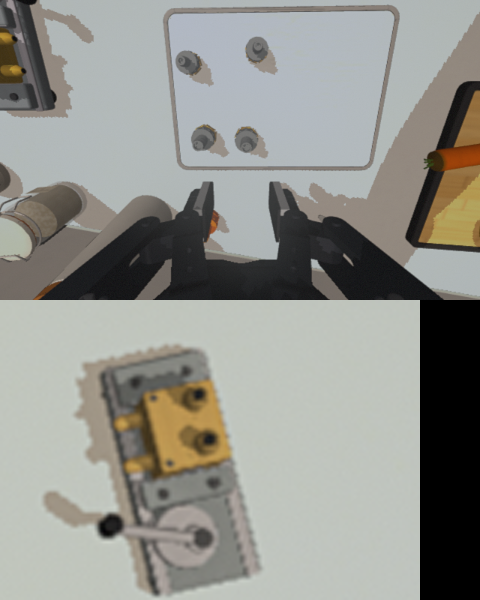

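```bash
python3 - <<'E'
from h import *
np.set_printoptions(precision=4,suppress=True)
w=np.load("pics/l1.npy",allow_pickle=True).item();t=ctrl.calibration("top")
for n,u,v,z in [("L1",327,195,.062),("L2",265,196,.062),("S2",345,61,.056),("S1",248,84,.056)]: print(n,onz(w,u,v,z))
im=cv2.imread("pics/l1w.png")
tp=cv2.imread("pics/l1t.png")[150:250,330:470]
for (x,y) in [(198,396-300),(207,440-300)]: print("port",onz(t,330+x/3,150+y/3,.100))
for (x,y) in [(145,97),(213,78),(231,157),(162,176)]: print("face",onz(t,330+x/3,150+y/3,.078))
cv2.imwrite("pics/x.png",cv2.resize(im[140:220,220:380],(800,400),interpolation=cv2.INTER_CUBIC))
E
```

```text
L1 [0.6189 0.1577 0.062 ]
L2 [0.631  0.1024 0.062 ]
S2 [0.5064 0.1501 0.056 ]
S1 [0.5387 0.0743 0.056 ]
port [ 0.595  -0.1799  0.1   ]
port [ 0.5613 -0.1848  0.1   ]
face [ 0.5996 -0.1435  0.078 ]
face [ 0.6132 -0.1967  0.078 ]
face [ 0.5512 -0.207   0.078 ]
face [ 0.5379 -0.1536  0.078 ]
```

View pics/x.png

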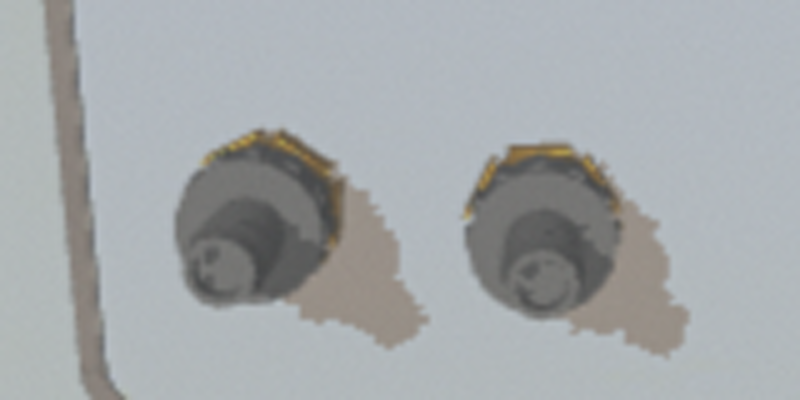

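Emit:
play_rows(
  targets=[
    {"delta_pos":[-0.0007,0.0005,-0.03],"delta_rot":[0.0078,-0.003,0],"claw":40},
    {"delta_pos":[-0.0007,0.0005,-0.06],"delta_rot":[0.0078,-0.003,0],"claw":40},
    {"delta_pos":[-0.0007,0.0005,-0.09],"delta_rot":[0.0078,-0.003,0],"claw":40},
    {"delta_pos":[-0.0007,0.0005,-0.115],"delta_rot":[0.0078,-0.003,0],"claw":40},
    {"delta_pos":[-0.0007,0.0005,-0.13],"delta_rot":[0.0078,-0.003,0],"claw":40},
    {"delta_pos":[-0.0007,0.0005,-0.134],"delta_rot":[0.0078,-0.003,0],"claw":40},
    {"delta_pos":[-0.0007,0.0005,-0.134],"delta_rot":[0.0078,-0.003,0],"claw":40},
    {"delta_pos":[-0.0007,0.0005,-0.134],"delta_rot":[0.0078,-0.003,0],"claw":25},
    {"delta_pos":[-0.0007,0.0005,-0.134],"delta_rot":[0.0078,-0.003,0],"claw":10},
    {"delta_pos":[-0.0007,0.0005,-0.134],"delta_rot":[0.0078,-0.003,0],"claw":8},
    {"delta_pos":[-0.0007,0.0005,-0.134],"delta_rot":[0.0078,-0.003,0],"claw":8},
    {"delta_pos":[-0.0007,0.0005,-0.134],"delta_rot":[0.0078,-0.003,0],"claw":8},
    {"delta_pos":[-0.0007,0.0005,-0.134],"delta_rot":[0.0078,-0.003,0],"claw":8},
  ],
  newtons=30,
)

```text
time: 11.57
eef_pos: [0.6227, 0.155, 0.065]
tcp_rot: [-0.068, 0.703, 0.068, 0.705]
contact_force: [-0.6, 0.1, 6.7]
opening: 0.173
```

```bash
python3 - <<'E'
from h import *
np.set_printoptions(precision=4,suppress=True)
s=ctrl.get_state();print(s["eef_pos"],tool(s)[:,:2].T,s["opening"]*85.4,s["contact_force"])
t=ctrl.calibration("top");tp=cv2.imread("pics/l1t.png");sc=ctrl.read_camera("scene");cv2.imwrite("pics/sc2.png",sc)
a=cv2.resize(tp[170:230,370:430],(480,480),interpolation=cv2.INTER_CUBIC)
c=ctrl.calibration("scene");M=np.array(c["camera_from_world"]);p=M[:3,:3]@np.array([.577,-.18,.08])+M[:3,3];u,v=c["fx"]*p[0]/p[2]+c["cx"],c["fy"]*p[1]/p[2]+c["cy"];print(u,v)
u,v=int(u),int(v);b=cv2.resize(sc[v-40:v+40,u-50:u+30],(480,480),interpolation=cv2.INTER_CUBIC)
print("crop b origin",u-50,v-40,"x6")
cv2.imwrite("pics/m2.png",np.hstack([a,b])[:, :]); cv2.imwrite("pics/m2.png",cv2.resize(np.hstack([a,b]),(800,400)))
E
```

```text
[0.6227 0.155  0.065 ] [[ 0.003   0.0001 -1.    ]
 [-0.1909  0.9816 -0.0004]] 14.81541494638755 [-0.6249  0.1134  6.7108]
366.1472982748777 261.7491323548683
crop b origin 316 221 x6
```

View pics/m2.png

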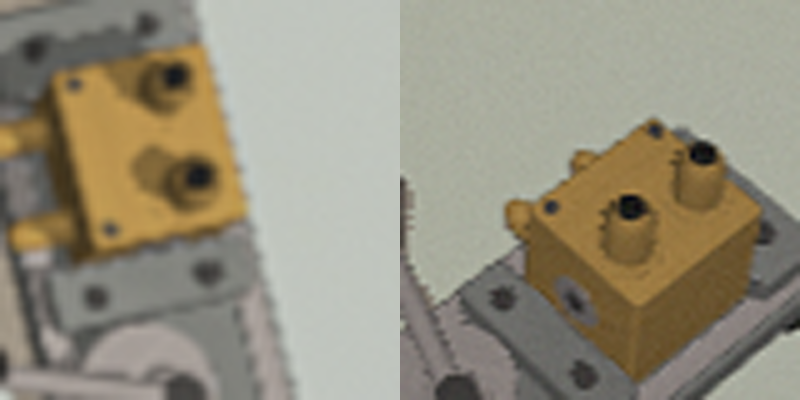

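Both ports are clear in the two views: top (396.2,181.4) and (400,196.5), scene (376.6,251.6) and (362,262.2).

```bash
python3 - <<'E'
from h import *
np.set_printoptions(precision=4,suppress=True)
t=ctrl.calibration("top");c=ctrl.calibration("scene")
for a,b in [((396.2,181.4),(376.6,251.6)),((400,196.5),(362,262.2))]: print(tri([ray(t,*a),ray(c,*b)]),onz(t,*a,.100),onz(c,*b,.100))
E
```

```text
[ 0.5968 -0.1809  0.0971] [ 0.5964 -0.1804  0.1   ] [ 0.5951 -0.1826  0.1   ]
[ 0.5619 -0.1875  0.0977] [ 0.5617 -0.1871  0.1   ] [ 0.5606 -0.1888  0.1   ]
```

Emit:
play_rows(
  targets=[
    {"delta_pos":[0,0,0.03],"delta_rot":[0,0,0],"claw":8},
    {"delta_pos":[0,0,0.07],"delta_rot":[0,0,0],"claw":8},
    {"delta_pos":[0,0,0.11],"delta_rot":[0,0,0],"claw":8},
    {"delta_pos":[-0.003,-0.035,0.13],"delta_rot":[0,0,0],"claw":8},
    {"delta_pos":[-0.006,-0.07,0.13],"delta_rot":[0,0,0],"claw":8},
    {"delta_pos":[-0.009,-0.105,0.13],"delta_rot":[0,0,0],"claw":8},
    {"delta_pos":[-0.012,-0.14,0.13],"delta_rot":[0,0,0],"claw":8},
    {"delta_pos":[-0.015,-0.175,0.13],"delta_rot":[0,0,0],"claw":8},
    {"delta_pos":[-0.018,-0.21,0.13],"delta_rot":[0,0,0],"claw":8},
    {"delta_pos":[-0.021,-0.245,0.13],"delta_rot":[0,0,0],"claw":8},
    {"delta_pos":[-0.024,-0.28,0.13],"delta_rot":[0,0,0],"claw":8},
    {"delta_pos":[-0.0267,-0.315,0.13],"delta_rot":[0,0,0],"claw":8},
    {"delta_pos":[-0.0267,-0.336,0.12],"delta_rot":[0,0,0],"claw":8},
    {"delta_pos":[-0.0267,-0.336,0.11],"delta_rot":[0,0,0],"claw":8},
    {"delta_pos":[-0.0267,-0.336,0.11],"delta_rot":[0,0,0],"claw":8},
    {"delta_pos":[-0.0267,-0.336,0.11],"delta_rot":[0,0,0],"claw":8},
  ],
)

```text
time: 12.95
eef_pos: [0.5951, -0.18, 0.1734]
tcp_rot: [-0.067, 0.704, 0.069, 0.704]
contact_force: [0.4, 0.4, -0.7]
opening: 0.171
```

```bash
python3 - <<'E'
from h import *
np.set_printoptions(precision=4,suppress=True)
s=ctrl.get_state();print(s["time"],s["eef_pos"],tool(s)[:,:2].T,s["opening"]*85.4,s["contact_force"])
im=ctrl.read_camera("wrist");sc=ctrl.read_camera("scene");tp=ctrl.read_camera("top")
cv2.imwrite("pics/h1.png",np.hstack([cv2.resize(im[100:350,150:500],(420,300)),cv2.resize(sc[195:295,320:440],(360,300),interpolation=cv2.INTER_CUBIC)]))
E
```

```text
12.95 [ 0.5951 -0.18    0.1734] [[-0.0001  0.0022 -1.    ]
 [-0.1908  0.9816  0.0021]] 14.58856321353363 [ 0.383   0.3606 -0.6732]
```

View pics/h1.png

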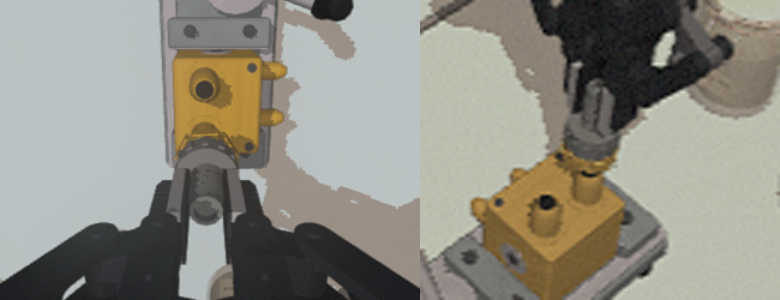

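Emit:
play_rows(
  targets=[
    {"delta_pos":[0.001,-0.001,-0.01],"delta_rot":[0,0,0],"claw":8},
    {"delta_pos":[0.001,-0.001,-0.018],"delta_rot":[0,0,0],"claw":8},
    {"delta_pos":[0.001,-0.001,-0.025],"delta_rot":[0,0,0],"claw":8},
    {"delta_pos":[0.001,-0.001,-0.031],"delta_rot":[0,0,0],"claw":8},
    {"delta_pos":[0.001,-0.001,-0.036],"delta_rot":[0,0,0],"claw":8},
    {"delta_pos":[0.001,-0.001,-0.039],"delta_rot":[0,0,0],"claw":8},
    {"delta_pos":[0.001,-0.001,-0.041],"delta_rot":[0,0,0],"claw":8},
    {"delta_pos":[0.001,-0.001,-0.042],"delta_rot":[0,0,0],"claw":8},
  ],
)

```text
time: 13.77
eef_pos: [0.5975, -0.1805, 0.1354]
tcp_rot: [-0.068, 0.703, 0.069, 0.705]
contact_force: [-4.9, 4.2, 11.5]
opening: 0.168
```

Emit:
play_rows(
  targets=[
    {"delta_pos":[0,0,0],"delta_rot":[0,0,0],"claw":35},
    {"delta_pos":[0,0,0],"delta_rot":[0,0,0],"claw":35},
    {"delta_pos":[0,0,0.01],"delta_rot":[0,0,0],"claw":35},
    {"delta_pos":[0,0,0.04],"delta_rot":[0,0,0],"claw":40},
    {"delta_pos":[0,0.01,0.07],"delta_rot":[0,0,0],"claw":40},
    {"delta_pos":[0.005,0.05,0.07],"delta_rot":[0,0,0],"claw":40},
    {"delta_pos":[0.01,0.09,0.06],"delta_rot":[0,0,0],"claw":40},
    {"delta_pos":[0.015,0.13,0.05],"delta_rot":[0,0,0],"claw":40},
    {"delta_pos":[0.02,0.17,0.04],"delta_rot":[0,0,0],"claw":40},
    {"delta_pos":[0.025,0.21,0.03],"delta_rot":[0,0,0],"claw":40},
    {"delta_pos":[0.0317,0.25,0.02],"delta_rot":[0,0,0],"claw":40},
    {"delta_pos":[0.0317,0.278,0],"delta_rot":[0,0,0],"claw":40},
    {"delta_pos":[0.0317,0.278,-0.01],"delta_rot":[0,0,0],"claw":40},
    {"delta_pos":[0.0317,0.278,-0.01],"delta_rot":[0,0,0],"claw":40},
  ],
)

```text
time: 14.93
eef_pos: [0.6271, 0.099, 0.1223]
tcp_rot: [-0.069, 0.705, 0.07, 0.702]
contact_force: [-0.4, -1.1, -0.3]
opening: 0.472
```

```bash
python3 - <<'E'
from h import *
np.set_printoptions(precision=4,suppress=True)
s=ctrl.get_state();print(s["time"],s["eef_pos"],tool(s)[:,:2].T,s["opening"]*85.4)
w=ctrl.calibration("wrist");im=ctrl.read_camera("wrist");tp=ctrl.read_camera("top");t=ctrl.calibration("top")
np.save("pics/l2.npy",w,allow_pickle=True)
a=cv2.resize(im[100:350,150:500],(420,300)); b=cv2.resize(tp[160:235,360:420],(240,300),interpolation=cv2.INTER_CUBIC)
cv2.imwrite("pics/l2.png",np.hstack([a,b])); print("a scale 1.2 origin150,100; b x4 origin 360,160 ")
E
```

```text
14.9333 [0.6271 0.099  0.1223] [[-0.0036  0.0009 -1.    ]
 [-0.1956  0.9807  0.0016]] 40.29092981024039
a scale 1.2 origin150,100; b x4 origin 360,160
```

View pics/l2.png

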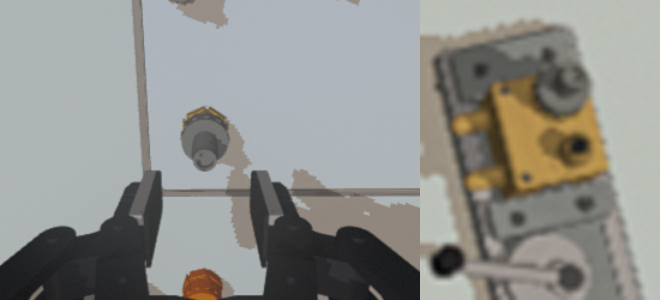

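Emit:
play_rows(
  targets=[
    {"delta_pos":[0.0015,0,-0.025],"delta_rot":[0,0,0],"claw":40},
    {"delta_pos":[0.0015,0,-0.045],"delta_rot":[0,0,0],"claw":40},
    {"delta_pos":[0.0015,0,-0.056],"delta_rot":[0,0,0],"claw":40},
    {"delta_pos":[0.0015,0,-0.059],"delta_rot":[0,0,0],"claw":40},
    {"delta_pos":[0.0015,0,-0.059],"delta_rot":[0,0,0],"claw":40},
    {"delta_pos":[0.0015,0,-0.059],"delta_rot":[0,0,0],"claw":25},
    {"delta_pos":[0.0015,0,-0.059],"delta_rot":[0,0,0],"claw":10},
    {"delta_pos":[0.0015,0,-0.059],"delta_rot":[0,0,0],"claw":8},
    {"delta_pos":[0.0015,0,-0.059],"delta_rot":[0,0,0],"claw":8},
    {"delta_pos":[0.0015,0,-0.059],"delta_rot":[0,0,0],"claw":8},
    {"delta_pos":[0.0015,0,-0.059],"delta_rot":[0,0,0],"claw":8},
  ],
)

```text
time: 15.95
eef_pos: [0.6317, 0.0968, 0.0679]
tcp_rot: [-0.068, 0.702, 0.068, 0.705]
contact_force: [-0.6, -0.9, 5.7]
opening: 0.172
```

Emit:
play_rows(
  targets=[
    {"delta_pos":[0,0,0.03],"delta_rot":[0,0,0],"claw":8},
    {"delta_pos":[0,0,0.07],"delta_rot":[0,0,0],"claw":8},
    {"delta_pos":[-0.005,-0.01,0.11],"delta_rot":[0,0,0],"claw":8},
    {"delta_pos":[-0.015,-0.045,0.13],"delta_rot":[0,0,0],"claw":8},
    {"delta_pos":[-0.025,-0.08,0.13],"delta_rot":[0,0,0],"claw":8},
    {"delta_pos":[-0.035,-0.115,0.13],"delta_rot":[0,0,0],"claw":8},
    {"delta_pos":[-0.045,-0.15,0.13],"delta_rot":[0,0,0],"claw":8},
    {"delta_pos":[-0.055,-0.185,0.13],"delta_rot":[0,0,0],"claw":8},
    {"delta_pos":[-0.065,-0.22,0.13],"delta_rot":[0,0,0],"claw":8},
    {"delta_pos":[-0.0692,-0.255,0.13],"delta_rot":[0,0,0],"claw":8},
    {"delta_pos":[-0.0692,-0.2833,0.12],"delta_rot":[0,0,0],"claw":8},
    {"delta_pos":[-0.0692,-0.2833,0.11],"delta_rot":[0,0,0],"claw":8},
    {"delta_pos":[-0.0692,-0.2833,0.1],"delta_rot":[0,0,0],"claw":8},
    {"delta_pos":[-0.0692,-0.2833,0.1],"delta_rot":[0,0,0],"claw":8},
  ],
)

```text
time: 17.12
eef_pos: [0.5607, -0.1852, 0.1642]
tcp_rot: [-0.067, 0.704, 0.07, 0.703]
contact_force: [-0.9, 0.2, 0.0]
opening: 0.177
```

Emit:
play_rows(
  targets=[
    {"delta_pos":[0.0008,-0.0015,-0.005],"delta_rot":[0,0,0],"claw":8},
    {"delta_pos":[0.0008,-0.0015,-0.01],"delta_rot":[0,0,0],"claw":8},
    {"delta_pos":[0.0008,-0.0015,-0.015],"delta_rot":[0,0,0],"claw":8},
    {"delta_pos":[0.0008,-0.0015,-0.02],"delta_rot":[0,0,0],"claw":8},
    {"delta_pos":[0.0008,-0.0015,-0.025],"delta_rot":[0,0,0],"claw":8},
    {"delta_pos":[0.0008,-0.0015,-0.029],"delta_rot":[0,0,0],"claw":8},
    {"delta_pos":[0.0008,-0.0015,-0.032],"delta_rot":[0,0,0],"claw":8},
    {"delta_pos":[0.0008,-0.0015,-0.032],"delta_rot":[0,0,0],"claw":8},
  ],
)

```text
time: 17.78
eef_pos: [0.5631, -0.1868, 0.1378]
tcp_rot: [-0.067, 0.703, 0.07, 0.704]
contact_force: [-5.9, 3.3, 21.6]
opening: 0.172
```

Emit:
play_rows(
  targets=[
    {"delta_pos":[0,0,0],"delta_rot":[0,0,0],"claw":35},
    {"delta_pos":[0,0,0],"delta_rot":[0,0,0],"claw":35},
    {"delta_pos":[0,0,0.01],"delta_rot":[0,0,0],"claw":35},
    {"delta_pos":[0,0,0.04],"delta_rot":[0,0,0],"claw":40},
    {"delta_pos":[0,0,0.08],"delta_rot":[0,0,-0.02],"claw":40},
    {"delta_pos":[-0.02,0.02,0.08],"delta_rot":[0,0,-0.06],"claw":40},
    {"delta_pos":[-0.04,0.05,0.08],"delta_rot":[0,0,-0.1],"claw":40},
    {"delta_pos":[-0.059,0.074,0.08],"delta_rot":[0,0,-0.14],"claw":40},
    {"delta_pos":[-0.059,0.074,0.08],"delta_rot":[0,0,-0.18],"claw":40},
    {"delta_pos":[-0.059,0.074,0.07],"delta_rot":[0,0,-0.22],"claw":40},
    {"delta_pos":[-0.059,0.074,0.06],"delta_rot":[0,0,-0.26],"claw":40},
    {"delta_pos":[-0.059,0.074,0.05],"delta_rot":[0,0,-0.3],"claw":40},
    {"delta_pos":[-0.059,0.074,0.04],"delta_rot":[0,0,-0.34],"claw":40},
    {"delta_pos":[-0.059,0.074,0.03],"delta_rot":[0,0,-0.38],"claw":40},
    {"delta_pos":[-0.059,0.074,0.02],"delta_rot":[0,0,-0.42],"claw":40},
    {"delta_pos":[-0.059,0.074,0.01],"delta_rot":[0,0,-0.46],"claw":40},
    {"delta_pos":[-0.059,0.074,0],"delta_rot":[0,0,-0.5],"claw":40},
    {"delta_pos":[-0.059,0.074,0],"delta_rot":[0,0,-0.5],"claw":40},
    {"delta_pos":[-0.059,0.074,0],"delta_rot":[0,0,-0.5],"claw":40},
  ],
)

```text
time: 19.37
eef_pos: [0.5031, -0.1122, 0.1367]
tcp_rot: [0.449, 0.547, -0.448, 0.547]
contact_force: [-0.6, 0.5, -0.1]
opening: 0.471
```

```bash
python3 - <<'E'
from h import *
np.set_printoptions(precision=4,suppress=True)
s=ctrl.get_state();print(s["time"],s["eef_pos"],tool(s)[:,:2].T,s["opening"]*85.4)
w=ctrl.calibration("wrist");im=ctrl.read_camera("wrist")
np.save("pics/k2.npy",w,allow_pickle=True);cv2.imwrite("pics/k2.png",im)
sc=ctrl.read_camera("scene")
g=cv2.cvtColor(im,cv2.COLOR_BGR2GRAY)[150:290,280:370]
m=(g<75).astype(np.uint8);n,l,stt,cen=cv2.connectedComponentsWithStats(m)
for i in range(1,n):
  if stt[i,4]>60: print(stt[i]+[280,150,0,0,0],cen[i]+[280,150])
a=cv2.resize(im[120:370,150:500],(420,300)); b=cv2.resize(sc[195:295,290:410],(360,300),interpolation=cv2.INTER_CUBIC)
cv2.imwrite("pics/k2v.png",np.hstack([a,b]))
E
```

```text
19.3667 [ 0.5031 -0.1122  0.1367] [[ 0.001   0.0011 -1.    ]
 [ 0.9808  0.1952  0.0012]] 40.227260190952066
[285 204  85  38 935] [324.7497 224.9348]
[280 243   5  47 206] [281.7573 265.2621]
[356 243  14  47 499] [363.0762 267.7375]
[330 246  23   4  83] [341.0482 247.4096]
```

View pics/k2v.png

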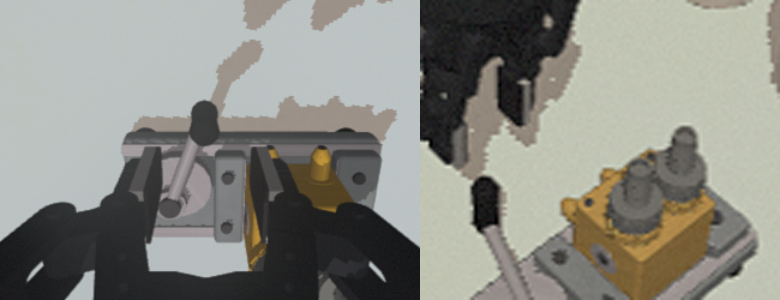

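Emit:
play_rows(
  targets=[
    {"delta_pos":[0.0005,-0.001,-0.03],"delta_rot":[0,0,0],"claw":40},
    {"delta_pos":[0.0005,-0.001,-0.055],"delta_rot":[0,0,0],"claw":40},
    {"delta_pos":[0.0005,-0.001,-0.0715],"delta_rot":[0,0,0],"claw":40},
    {"delta_pos":[0.0005,-0.001,-0.0715],"delta_rot":[0,0,0],"claw":25},
    {"delta_pos":[0.0005,-0.001,-0.0715],"delta_rot":[0,0,0],"claw":12},
    {"delta_pos":[0.0005,-0.001,-0.0715],"delta_rot":[0,0,0],"claw":12},
    {"delta_pos":[0.0005,-0.001,-0.0715],"delta_rot":[0,0,0],"claw":12},
    {"delta_pos":[0.0005,-0.001,-0.0715],"delta_rot":[0,0,0],"claw":12},
    {"delta_pos":[-0.006,-0.001,-0.0715],"delta_rot":[0,0,0],"claw":12},
    {"delta_pos":[-0.012,-0.0005,-0.0715],"delta_rot":[0,0,0],"claw":12},
    {"delta_pos":[-0.018,-0.0008,-0.0715],"delta_rot":[0,0,0],"claw":12},
    {"delta_pos":[-0.025,-0.0011,-0.0715],"delta_rot":[0,0,0],"claw":12},
    {"delta_pos":[-0.0315,-0.0024,-0.0715],"delta_rot":[0,0,0],"claw":12},
    {"delta_pos":[-0.0378,-0.0046,-0.0715],"delta_rot":[0,0,0],"claw":12},
    {"delta_pos":[-0.044,-0.0071,-0.0715],"delta_rot":[0,0,0],"claw":12},
    {"delta_pos":[-0.0497,-0.01,-0.0715],"delta_rot":[0,0,0],"claw":12},
    {"delta_pos":[-0.0552,-0.0137,-0.0715],"delta_rot":[0,0,0],"claw":12},
    {"delta_pos":[-0.0605,-0.0177,-0.0715],"delta_rot":[0,0,0],"claw":12},
    {"delta_pos":[-0.0645,-0.0212,-0.0715],"delta_rot":[0,0,0],"claw":12},
    {"delta_pos":[-0.067,-0.024,-0.0715],"delta_rot":[0,0,0],"claw":12},
  ],
  newtons=20,
)

```text
time: 21.13
eef_pos: [0.4394, -0.1364, 0.0683]
tcp_rot: [0.451, 0.543, -0.446, 0.55]
contact_force: [5.2, 4.6, -5.9]
opening: 0.195
```

Emit:
play_rows(
  targets=[
    {"delta_pos":[0,0,0],"delta_rot":[0,0,0],"claw":40},
    {"delta_pos":[0,0,0],"delta_rot":[0,0,0],"claw":40},
    {"delta_pos":[0,0,0.02],"delta_rot":[0,0,0],"claw":40},
    {"delta_pos":[0,0,0.06],"delta_rot":[0,0,0],"claw":40},
    {"delta_pos":[0,0.01,0.1],"delta_rot":[0,0,0],"claw":40},
    {"delta_pos":[0.02,0.05,0.12],"delta_rot":[-0.035,-0.007,0],"claw":85},
    {"delta_pos":[0.05,0.08,0.12],"delta_rot":[-0.07,-0.014,0],"claw":85},
    {"delta_pos":[0.08,0.08,0.12],"delta_rot":[-0.105,-0.021,0],"claw":85},
    {"delta_pos":[0.1,0.07,0.11],"delta_rot":[-0.14,-0.028,0],"claw":85},
    {"delta_pos":[0.1186,0.0584,0.1],"delta_rot":[-0.175,-0.035,0],"claw":85},
    {"delta_pos":[0.1186,0.0584,0.09],"delta_rot":[-0.21,-0.041,0],"claw":85},
    {"delta_pos":[0.1186,0.0584,0.085],"delta_rot":[-0.2453,-0.0483,0],"claw":85},
    {"delta_pos":[0.1186,0.0584,0.085],"delta_rot":[-0.2453,-0.0483,0],"claw":85},
    {"delta_pos":[0.1186,0.0584,0.085],"delta_rot":[-0.2453,-0.0483,0],"claw":85},
  ],
  newtons=60,
)

```text
time: 22.3
eef_pos: [0.5582, -0.077, 0.1531]
tcp_rot: [0.244, 0.295, -0.582, 0.717]
contact_force: [0.2, 0.4, 0.3]
opening: 0.993
```

```bash
cat > goto.py <<'E'
from h import *
import sys
np.set_printoptions(precision=4,suppress=True)
YV=np.radians(11.0)
def delta(p,a,yaw=YV):  # tool at tilt a about vise x (deg), tool y along yaw; TCP p
    s=st();X=np.array([np.cos(yaw),np.sin(yaw),0]);Y=np.array([-np.sin(yaw),np.cos(yaw),0]);Z=np.array([0,0,1.])
    a=np.radians(a);tx=np.sin(a)*Y-np.cos(a)*Z
    T=np.c_[tx,X,np.cross(tx,X)]
    r=(R.from_matrix(T)*R.from_quat(s["tcp_rot"]).inv()).as_rotvec()/np.pi
    print("t",round(s["time"],2),"pos",s["eef_pos"],"d",np.array(p)-s["eef_pos"],"rot",r,"F",s["contact_force"],"open",s["opening"]*85.4,"q",s["qpos"])
E
python3 - <<'E'
from goto import *
delta([.5743,-.1615,.0652],-45)
E
```

```text
t 22.3 pos [ 0.5582 -0.077   0.1531] d [ 0.0161 -0.0845 -0.0879] rot [-0.0005  0.002  -0.0042] F [0.2301 0.3768 0.2949] open 84.76447503636646 q [-0.0438  0.1793  2.0451 -0.9859  0.962   0.3679]
```

Emit:
play_rows(
  targets=[
    {"delta_pos":[0.004,-0.021,-0.022],"delta_rot":[-0.0005,0.002,-0.0042],"claw":85},
    {"delta_pos":[0.008,-0.042,-0.044],"delta_rot":[-0.0005,0.002,-0.0042],"claw":85},
    {"delta_pos":[0.012,-0.063,-0.066],"delta_rot":[-0.0005,0.002,-0.0042],"claw":85},
    {"delta_pos":[0.0145,-0.076,-0.079],"delta_rot":[-0.0005,0.002,-0.0042],"claw":85},
    {"delta_pos":[0.0161,-0.0845,-0.0875],"delta_rot":[-0.0005,0.002,-0.0042],"claw":85},
    {"delta_pos":[0.0161,-0.0845,-0.0875],"delta_rot":[-0.0005,0.002,-0.0042],"claw":85},
    {"delta_pos":[0.0161,-0.0845,-0.0875],"delta_rot":[-0.0005,0.002,-0.0042],"claw":85},
  ],
)

```text
time: 22.88
eef_pos: [0.5752, -0.1624, 0.0671]
tcp_rot: [0.244, 0.294, -0.588, 0.713]
contact_force: [0.2, 0.6, -0.3]
opening: 0.995
```

```bash
python3 - <<'E'
from goto import *
delta([.5743,-.1615,.0652],-45)
im=ctrl.read_camera("wrist");sc=ctrl.read_camera("scene")
a=cv2.resize(im[100:400,120:540],(420,300)); b=cv2.resize(sc[195:295,290:410],(360,300),interpolation=cv2.INTER_CUBIC)
cv2.imwrite("pics/g2.png",np.hstack([a,b]))
E
```

```text
t 22.88 pos [ 0.5752 -0.1624  0.0671] d [-0.0009  0.0009 -0.0019] rot [-0.0001  0.0007  0.0005] F [ 0.2141  0.5564 -0.2676] open 84.96369800599066 q [-0.1986  0.3599  2.0219 -1.1514  0.7978  0.4777]
```

View pics/g2.png

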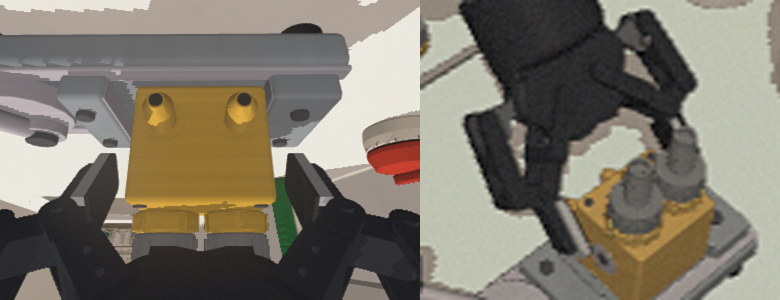

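Emit:
play_rows(
  targets=[
    {"delta_pos":[-0.001,0,-0.0005],"delta_rot":[0,0,0],"claw":75},
    {"delta_pos":[-0.001,0,-0.0005],"delta_rot":[0,0,0],"claw":60},
    {"delta_pos":[-0.001,0,-0.0005],"delta_rot":[0,0,0],"claw":50},
    {"delta_pos":[-0.001,0,-0.0005],"delta_rot":[0,0,0],"claw":50},
    {"delta_pos":[-0.001,0,-0.0005],"delta_rot":[0,0,0],"claw":50},
    {"delta_pos":[-0.001,0,-0.0005],"delta_rot":[0,0,0],"claw":50},
    {"delta_pos":[-0.001,0,-0.0005],"delta_rot":[0,0,0],"claw":50},
  ],
  newtons=70,
)

```text
time: 23.57
eef_pos: [0.5744, -0.161, 0.0687]
tcp_rot: [0.244, 0.293, -0.588, 0.713]
contact_force: [-4.6, 4.3, 4.8]
opening: 0.734
```

```bash
python3 - <<'E'
from goto import *
delta([.5743,-.1615,.0652],-45)
E
```

```text
t 23.57 pos [ 0.5744 -0.161   0.0687] d [-0.0001 -0.0005 -0.0035] rot [0.0007 0.0011 0.0003] F [-4.588   4.3341  4.8063] open 62.72374403554147 q [-0.1956  0.3557  2.0247 -1.1531  0.8006  0.4801]
```

Emit:
play_rows(
  targets=[
    {"delta_pos":[-0.002,0,0.015],"delta_rot":[0,0,0],"claw":50},
    {"delta_pos":[-0.003,0,0.04],"delta_rot":[0,0,0],"claw":50},
    {"delta_pos":[-0.003,0,0.075],"delta_rot":[0,0,0],"claw":50},
    {"delta_pos":[-0.003,0,0.11],"delta_rot":[0,0,0],"claw":50},
    {"delta_pos":[-0.003,0,0.12],"delta_rot":[0.0294,0.0057,0],"claw":50},
    {"delta_pos":[-0.003,0,0.12],"delta_rot":[0.0637,0.0124,0],"claw":50},
    {"delta_pos":[-0.002,-0.005,0.12],"delta_rot":[0.098,0.0191,0],"claw":50},
    {"delta_pos":[-0.001,-0.01,0.12],"delta_rot":[0.1324,0.0258,0],"claw":50},
    {"delta_pos":[0,-0.015,0.12],"delta_rot":[0.1667,0.0324,0],"claw":50},
    {"delta_pos":[0.001,-0.02,0.12],"delta_rot":[0.201,0.0391,0],"claw":50},
    {"delta_pos":[0.001,-0.025,0.12],"delta_rot":[0.2354,0.0458,0],"claw":50},
    {"delta_pos":[0.001,-0.03,0.12],"delta_rot":[0.2697,0.0525,0],"claw":50},
    {"delta_pos":[0.001,-0.035,0.12],"delta_rot":[0.304,0.0592,0],"claw":50},
    {"delta_pos":[0.001,-0.035,0.12],"delta_rot":[0.3383,0.0658,0],"claw":50},
    {"delta_pos":[0.001,-0.035,0.12],"delta_rot":[0.3727,0.0725,0],"claw":50},
    {"delta_pos":[0.001,-0.035,0.12],"delta_rot":[0.407,0.0792,0],"claw":50},
    {"delta_pos":[0.001,-0.035,0.12],"delta_rot":[0.4413,0.0859,0],"claw":50},
    {"delta_pos":[0.001,-0.035,0.12],"delta_rot":[0.4905,0.0954,0],"claw":50},
    {"delta_pos":[0.001,-0.035,0.12],"delta_rot":[0.4905,0.0954,0],"claw":50},
    {"delta_pos":[0.001,-0.035,0.12],"delta_rot":[0.4905,0.0954,0],"claw":50},
  ],
)

```text
time: 25.23
eef_pos: [0.5745, -0.1962, 0.1854]
tcp_rot: [0.588, 0.712, -0.247, 0.295]
contact_force: [-0.3, -0.6, -5.5]
opening: 0.739
```

```bash
python3 - <<'E'
from goto import *
delta([.5754,-.196,.0658],45)
sc=ctrl.read_camera("scene");tp=ctrl.read_camera("top")
a=cv2.resize(sc[150:300,290:440],(400,400),interpolation=cv2.INTER_CUBIC); b=cv2.resize(tp[130:280,330:480],(400,400),interpolation=cv2.INTER_CUBIC)
cv2.imwrite("pics/t2.png",np.hstack([a,b]))
E
```

```text
t 25.23 pos [ 0.5745 -0.1962  0.1854] d [ 0.0009  0.0002 -0.1196] rot [ 0.0013 -0.0014  0.0012] F [-0.314  -0.6096 -5.5487] open 63.10772176260696 q [-0.6711  0.4659  1.6029  0.4799  1.7034 -0.9506]
```

View pics/t2.png

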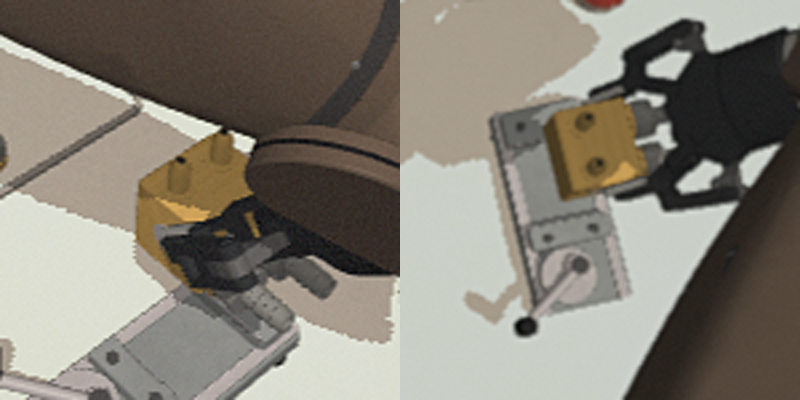

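Emit:
play_rows(
  targets=[
    {"delta_pos":[0,0,-0.02],"delta_rot":[0.0013,-0.0014,0.0012],"claw":50},
    {"delta_pos":[0,0,-0.04],"delta_rot":[0.0013,-0.0014,0.0012],"claw":50},
    {"delta_pos":[0,0,-0.06],"delta_rot":[0.0013,-0.0014,0.0012],"claw":50},
    {"delta_pos":[0,0,-0.08],"delta_rot":[0.0013,-0.0014,0.0012],"claw":50},
    {"delta_pos":[0,0,-0.095],"delta_rot":[0.0013,-0.0014,0.0012],"claw":50},
    {"delta_pos":[0,0,-0.105],"delta_rot":[0.0013,-0.0014,0.0012],"claw":50},
    {"delta_pos":[0,0,-0.112],"delta_rot":[0.0013,-0.0014,0.0012],"claw":50},
    {"delta_pos":[0,0,-0.116],"delta_rot":[0.0013,-0.0014,0.0012],"claw":50},
    {"delta_pos":[0,0,-0.119],"delta_rot":[0.0013,-0.0014,0.0012],"claw":50},
    {"delta_pos":[0,0,-0.121],"delta_rot":[0.0013,-0.0014,0.0012],"claw":50},
    {"delta_pos":[0,0,-0.121],"delta_rot":[0.0013,-0.0014,0.0012],"claw":50},
  ],
)

```text
time: 26.25
eef_pos: [0.5755, -0.1956, 0.0673]
tcp_rot: [0.587, 0.712, -0.243, 0.298]
contact_force: [-0.3, 0.4, -5.9]
opening: 0.737
```

```bash
python3 - <<'E'
from goto import *
delta([.5754,-.196,.0658],45)
E
```

```text
t 26.25 pos [ 0.5755 -0.1956  0.0673] d [-0.0001 -0.0004 -0.0015] rot [ 0.0009  0.0014 -0.0005] F [-0.2823  0.3615 -5.8616] open 62.97893500499461 q [-0.67    0.6223  1.6235  0.478   1.5442 -1.0411]
```

Weight still hangs from the gripper, so the block hasn't landed yet. I'll go a little lower.

Emit:
play_rows(
  targets=[
    {"delta_pos":[0,0,-0.003],"delta_rot":[0,0,0],"claw":50},
    {"delta_pos":[0,0,-0.005],"delta_rot":[0,0,0],"claw":50},
    {"delta_pos":[0,0,-0.005],"delta_rot":[0,0,0],"claw":50},
  ],
)

```text
time: 26.5
eef_pos: [0.5761, -0.1962, 0.0659]
tcp_rot: [0.587, 0.713, -0.242, 0.297]
contact_force: [-2.1, -0.1, 6.2]
opening: 0.737
```

Emit:
play_rows(
  targets=[
    {"delta_pos":[0,0,0],"delta_rot":[0,0,0],"claw":85},
    {"delta_pos":[0,0,0],"delta_rot":[0,0,0],"claw":85},
    {"delta_pos":[0,0,0],"delta_rot":[0,0,0],"claw":85},
    {"delta_pos":[0.002,-0.01,0.01],"delta_rot":[0,0,0],"claw":85},
    {"delta_pos":[0.006,-0.03,0.031],"delta_rot":[0,0,0],"claw":85},
    {"delta_pos":[0.011,-0.057,0.058],"delta_rot":[0,0,0],"claw":85},
    {"delta_pos":[0.016,-0.083,0.085],"delta_rot":[0,0,0],"claw":85},
    {"delta_pos":[0.01,-0.083,0.12],"delta_rot":[0,0,0],"claw":85},
    {"delta_pos":[-0.02,-0.07,0.14],"delta_rot":[-0.035,-0.007,0],"claw":85},
    {"delta_pos":[-0.05,-0.05,0.15],"delta_rot":[-0.07,-0.014,0],"claw":60},
    {"delta_pos":[-0.08,-0.02,0.15],"delta_rot":[-0.105,-0.021,0],"claw":45},
    {"delta_pos":[-0.11,0.02,0.14],"delta_rot":[-0.14,-0.028,0],"claw":45},
    {"delta_pos":[-0.136,0.06,0.12],"delta_rot":[-0.175,-0.035,0],"claw":45},
    {"delta_pos":[-0.136,0.06,0.1],"delta_rot":[-0.21,-0.041,0],"claw":45},
    {"delta_pos":[-0.136,0.06,0.08],"delta_rot":[-0.2453,-0.0483,0],"claw":45},
    {"delta_pos":[-0.136,0.06,0.07],"delta_rot":[-0.2453,-0.0483,0],"claw":45},
    {"delta_pos":[-0.136,0.06,0.07],"delta_rot":[-0.2453,-0.0483,0],"claw":45},
  ],
  newtons=20,
)

```text
time: 27.92
eef_pos: [0.4389, -0.1348, 0.1344]
tcp_rot: [0.449, 0.548, -0.447, 0.546]
contact_force: [-1.1, -0.4, -0.3]
opening: 0.525
```

```bash
python3 - <<'E'
from goto import *
delta([.4394,-.1362,.064],0)
tp=ctrl.read_camera("top");sc=ctrl.read_camera("scene");cv2.imwrite("pics/tp3.png",tp);cv2.imwrite("pics/sc3.png",sc)
# brass blobs near vise and tails on board
t=ctrl.calibration("top");hsv=cv2.cvtColor(tp,cv2.COLOR_BGR2HSV)
m=cv2.inRange(hsv,(8,90,40),(30,255,255))[150:250,350:450]
n,l,S,C=cv2.connectedComponentsWithStats(m)
for i in range(1,n):
  if S[i,4]>30: print("brass",S[i]+[350,150,0,0,0],C[i]+[350,150])
cs,_=cv2.findContours(m,cv2.RETR_EXTERNAL,cv2.CHAIN_APPROX_NONE);k=max(cs,key=cv2.contourArea);r=cv2.minAreaRect(k);print(r,[onz(t,*(q+[350,150]),.078)[:2] for q in cv2.boxPoints(r)])
g=cv2.cvtColor(tp,cv2.COLOR_BGR2GRAY)
for z,b in(("S1",(270,195,310,235)),("S2",(235,205,270,245))):
  x0,y0,x1,y1=b;mm=(g[y0:y1,x0:x1]<95).astype(np.uint8);n,l,S,C=cv2.connectedComponentsWithStats(mm)
  for i in range(1,n):
    if S[i,4]>15: c=C[i]+[x0,y0];print(z,S[i]+[x0,y0,0,0,0],c,onz(t,*c,.03))
E
```

```text
t 27.92 pos [ 0.4389 -0.1348  0.1344] d [ 0.0005 -0.0014 -0.0704] rot [-0.0012 -0.     -0.0022] F [-1.1183 -0.4145 -0.3458] open 44.86307309793985 q [-0.5211 -0.0551  2.1908  0.0036  1.0078 -0.7218]
brass [376 178  34  34 828] [392.6848 194.1715]
((42.7823486328125, 44.270591735839844), (29.502546310424805, 30.044872283935547), 77.47119140625) [array([ 0.5979, -0.1356]), array([ 0.6115, -0.2041]), array([ 0.5439, -0.2149]), array([ 0.5305, -0.1471])]
S1 [297 195   9  34  62] [300.8065 211.0968] [0.5432 0.0387 0.03  ]
S1 [284 209  11  11  95] [289.0211 213.9474] [0.537  0.0671 0.03  ]
S2 [250 222  12  12 104] [255.6923 227.375 ] [0.5066 0.1475 0.03  ]
```

Emit:
play_rows(
  targets=[
    {"delta_pos":[0.0005,-0.0014,-0.04],"delta_rot":[-0.0012,0,-0.0022],"claw":45},
    {"delta_pos":[0.0005,-0.0014,-0.07],"delta_rot":[-0.0012,0,-0.0022],"claw":45},
    {"delta_pos":[0.0005,-0.0014,-0.07],"delta_rot":[-0.0012,0,-0.0022],"claw":25},
    {"delta_pos":[0.0005,-0.0014,-0.07],"delta_rot":[-0.0012,0,-0.0022],"claw":12},
    {"delta_pos":[0.0005,-0.0014,-0.07],"delta_rot":[-0.0012,0,-0.0022],"claw":12},
    {"delta_pos":[0.0005,-0.0014,-0.07],"delta_rot":[-0.0012,0,-0.0022],"claw":12},
    {"delta_pos":[0.0005,-0.0014,-0.07],"delta_rot":[-0.0012,0,-0.0022],"claw":12},
    {"delta_pos":[0.005,0.0045,-0.07],"delta_rot":[-0.0012,0,-0.0022],"claw":12},
    {"delta_pos":[0.0099,0.0083,-0.07],"delta_rot":[-0.0012,0,-0.0022],"claw":12},
    {"delta_pos":[0.0155,0.0119,-0.07],"delta_rot":[-0.0012,0,-0.0022],"claw":12},
    {"delta_pos":[0.0213,0.0149,-0.07],"delta_rot":[-0.0012,0,-0.0022],"claw":12},
    {"delta_pos":[0.0274,0.0174,-0.07],"delta_rot":[-0.0012,0,-0.0022],"claw":12},
    {"delta_pos":[0.0337,0.0194,-0.07],"delta_rot":[-0.0012,0,-0.0022],"claw":12},
    {"delta_pos":[0.0401,0.0208,-0.07],"delta_rot":[-0.0012,0,-0.0022],"claw":12},
    {"delta_pos":[0.0467,0.0217,-0.07],"delta_rot":[-0.0012,0,-0.0022],"claw":12},
    {"delta_pos":[0.052,0.022,-0.07],"delta_rot":[-0.0012,0,-0.0022],"claw":12},
    {"delta_pos":[0.0559,0.022,-0.07],"delta_rot":[-0.0012,0,-0.0022],"claw":12},
    {"delta_pos":[0.0612,0.0216,-0.07],"delta_rot":[-0.0012,0,-0.0022],"claw":12},
    {"delta_pos":[0.0612,0.0216,-0.07],"delta_rot":[-0.0012,0,-0.0022],"claw":12},
  ],
)

```text
time: 29.6
eef_pos: [0.5021, -0.1147, 0.0675]
tcp_rot: [0.451, 0.544, -0.45, 0.545]
contact_force: [-3.9, 2.7, -2.6]
opening: 0.197
```

Emit:
play_rows(
  targets=[
    {"delta_pos":[0.0025,-0.0005,0],"delta_rot":[0,0,0],"claw":12},
    {"delta_pos":[0.005,-0.001,0],"delta_rot":[0,0,0],"claw":12},
    {"delta_pos":[0.006,-0.001,0],"delta_rot":[0,0,0],"claw":12},
    {"delta_pos":[0.006,-0.001,0],"delta_rot":[0,0,0],"claw":12},
  ],
)

```text
time: 29.93
eef_pos: [0.5044, -0.1147, 0.0674]
tcp_rot: [0.449, 0.548, -0.452, 0.541]
contact_force: [-13.9, 0.2, 2.6]
opening: 0.196
```

Emit:
play_rows(
  targets=[
    {"delta_pos":[0.0045,-0.001,0],"delta_rot":[0,0,0],"claw":12},
    {"delta_pos":[0.005,-0.001,0],"delta_rot":[0,0,0],"claw":12},
    {"delta_pos":[0.005,-0.001,0],"delta_rot":[0,0,0],"claw":12},
  ],
)

```text
time: 30.18
eef_pos: [0.5049, -0.1147, 0.0673]
tcp_rot: [0.447, 0.553, -0.454, 0.537]
contact_force: [-17.3, 0.2, 5.2]
opening: 0.192
```

Emit:
play_rows(
  targets=[
    {"delta_pos":[-0.001,0,0],"delta_rot":[0,0,0],"claw":40},
    {"delta_pos":[-0.001,0,0],"delta_rot":[0,0,0],"claw":40},
    {"delta_pos":[-0.001,0,0.01],"delta_rot":[0,0,0],"claw":40},
    {"delta_pos":[0,0,0.05],"delta_rot":[0,0,0],"claw":40},
    {"delta_pos":[0,0.01,0.09],"delta_rot":[0,0,0.02],"claw":40},
    {"delta_pos":[0.005,0.04,0.11],"delta_rot":[0,0,0.06],"claw":40},
    {"delta_pos":[0.01,0.07,0.11],"delta_rot":[0,0,0.1],"claw":40},
    {"delta_pos":[0.015,0.1,0.11],"delta_rot":[0,0,0.14],"claw":40},
    {"delta_pos":[0.02,0.13,0.11],"delta_rot":[0,0,0.18],"claw":40},
    {"delta_pos":[0.025,0.16,0.11],"delta_rot":[0,0,0.22],"claw":40},
    {"delta_pos":[0.033,0.182,0.1],"delta_rot":[0,0,0.26],"claw":40},
    {"delta_pos":[0.033,0.182,0.09],"delta_rot":[0,0,0.3],"claw":40},
    {"delta_pos":[0.033,0.182,0.08],"delta_rot":[0,0,0.34],"claw":40},
    {"delta_pos":[0.033,0.182,0.07],"delta_rot":[0,0,0.38],"claw":40},
    {"delta_pos":[0.033,0.182,0.06],"delta_rot":[0,0,0.42],"claw":40},
    {"delta_pos":[0.033,0.182,0.055],"delta_rot":[0,0,0.46],"claw":40},
    {"delta_pos":[0.033,0.182,0.055],"delta_rot":[0,0,0.5],"claw":40},
    {"delta_pos":[0.033,0.182,0.055],"delta_rot":[0,0,0.5],"claw":40},
    {"delta_pos":[0.033,0.182,0.055],"delta_rot":[0,0,0.5],"claw":40},
  ],
)

```text
time: 31.77
eef_pos: [0.5395, 0.0675, 0.1244]
tcp_rot: [-0.074, 0.706, 0.058, 0.702]
contact_force: [0.2, -0.7, -0.4]
opening: 0.468
```

```bash
python3 - <<'E'
from goto import *
delta([.538,.067,.062],0,np.radians(101))
w=ctrl.calibration("wrist");im=ctrl.read_camera("wrist");tp=ctrl.read_camera("top");sc=ctrl.read_camera("scene")
cv2.imwrite("pics/s1w.png",im);cv2.imwrite("pics/tp4.png",tp);cv2.imwrite("pics/sc4.png",sc)
g=cv2.cvtColor(im,cv2.COLOR_BGR2GRAY)[130:290,270:375];m=(g<105).astype(np.uint8)
n,l,S,C=cv2.connectedComponentsWithStats(m)
for i in range(1,n):
  if S[i,4]>80: print(S[i]+[270,130,0,0,0],C[i]+[270,130])
np.save("pics/s1.npy",w,allow_pickle=True)
b=np.zeros((600,800,3),np.uint8)
b[:300,:400]=cv2.resize(im[150:300,220:420],(400,300),interpolation=cv2.INTER_CUBIC)
b[:300,400:]=cv2.resize(sc[125:245,220:380],(400,300),interpolation=cv2.INTER_CUBIC)
b[300:,:400]=cv2.resize(tp[165:225,360:440],(400,300),interpolation=cv2.INTER_CUBIC)
b[300:,400:]=cv2.resize(sc[228:288,325:405],(400,300),interpolation=cv2.INTER_CUBIC)
cv2.imwrite("pics/s1v.png",b)
E
```

```text
t 31.77 pos [0.5395 0.0675 0.1244] d [-0.0015 -0.0005 -0.0624] rot [ 0.0075 -0.0008  0.0016] F [ 0.2034 -0.6886 -0.3667] open 39.968987354815546 q [-0.0522  0.1519  1.996  -0.0282  0.9954 -1.7945]
[307 186  34  21 245] [324.3592 194.3796]
[315 205  24  21 281] [326.1637 213.6157]
[270 242  15  48 682] [276.7991 265.783 ]
[358 242  17  48 743] [366.2221 265.9354]
```

View pics/s1v.png

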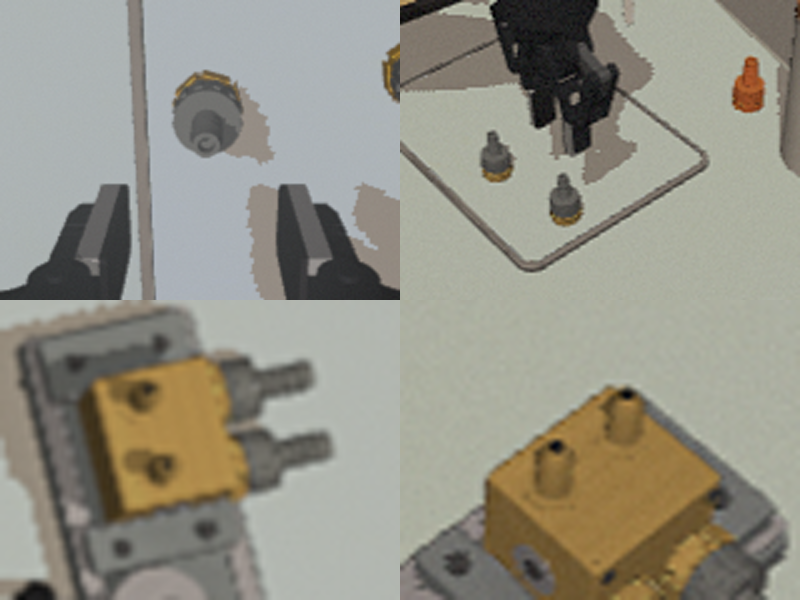

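The last picture shows both large tails seated on the side and the small ports up. Port tops are at top (390,183) and (392.6,198.4), scene (370.4,246.8) and (356.2,257.4). The S1 stem top is at wrist (323,221).

```bash
python3 - <<'E'
from goto import *
t=ctrl.calibration("top");c=ctrl.calibration("scene");w=np.load("pics/s1.npy",allow_pickle=True).item()
for a,b in [((390,183),(370.4,246.8)),((392.6,198.4),(356.2,257.4))]: print(tri([ray(t,*a),ray(c,*b)]),onz(t,*a,.100),onz(c,*b,.100))
print("S1",onz(w,323,221,.056),onz(c,286,195.8,.056),"S2",onz(c,256.8,178.2,.056))
E
```

```text
[ 0.5935 -0.1668  0.097 ] [ 0.5931 -0.1663  0.1   ] [ 0.5918 -0.1686  0.1   ]
[ 0.5595 -0.1718  0.0941] [ 0.5578 -0.1703  0.1   ] [ 0.5577 -0.1756  0.1   ]
S1 [0.5362 0.0682 0.056 ] [0.5382 0.0617 0.056 ] S2 [0.5066 0.1446 0.056 ]
```

Emit:
play_rows(
  targets=[
    {"delta_pos":[-0.002,0,-0.03],"delta_rot":[0.0075,-0.0008,0.0016],"claw":40},
    {"delta_pos":[-0.002,0,-0.05],"delta_rot":[0.0075,-0.0008,0.0016],"claw":40},
    {"delta_pos":[-0.002,0,-0.06],"delta_rot":[0.0075,-0.0008,0.0016],"claw":40},
    {"delta_pos":[-0.002,0,-0.063],"delta_rot":[0.0075,-0.0008,0.0016],"claw":40},
    {"delta_pos":[-0.002,0,-0.063],"delta_rot":[0.0075,-0.0008,0.0016],"claw":40},
    {"delta_pos":[-0.002,0,-0.063],"delta_rot":[0.0075,-0.0008,0.0016],"claw":25},
    {"delta_pos":[-0.002,0,-0.063],"delta_rot":[0.0075,-0.0008,0.0016],"claw":8},
    {"delta_pos":[-0.002,0,-0.063],"delta_rot":[0.0075,-0.0008,0.0016],"claw":4},
    {"delta_pos":[-0.002,0,-0.063],"delta_rot":[0.0075,-0.0008,0.0016],"claw":4},
    {"delta_pos":[-0.002,0,-0.063],"delta_rot":[0.0075,-0.0008,0.0016],"claw":4},
    {"delta_pos":[-0.002,0,-0.063],"delta_rot":[0.0075,-0.0008,0.0016],"claw":4},
    {"delta_pos":[-0.002,0,-0.063],"delta_rot":[0.0075,-0.0008,0.0016],"claw":4},
  ],
  newtons=30,
)

```text
time: 32.92
eef_pos: [0.538, 0.0673, 0.0619]
tcp_rot: [-0.068, 0.704, 0.068, 0.704]
contact_force: [0.3, -0.1, 5.6]
opening: 0.125
```

```bash
python3 - <<'E'
from goto import *
delta([.5935,-.1662,.175],0,np.radians(101))
E
```

```text
t 32.92 pos [0.538  0.0673 0.0619] d [ 0.0555 -0.2335  0.1131] rot [ 0.0001  0.0003 -0.0002] F [ 0.3144 -0.0953  5.6435] open 10.669911778839817 q [-0.0626  0.2446  2.0245 -0.0002  0.8715 -1.8258]
```

Emit:
play_rows(
  targets=[
    {"delta_pos":[0,0,0.03],"delta_rot":[0,0,0],"claw":4},
    {"delta_pos":[0,0,0.07],"delta_rot":[0,0,0],"claw":4},
    {"delta_pos":[0.005,-0.01,0.11],"delta_rot":[0,0,0],"claw":4},
    {"delta_pos":[0.012,-0.045,0.13],"delta_rot":[0,0,0],"claw":4},
    {"delta_pos":[0.02,-0.08,0.13],"delta_rot":[0,0,0],"claw":4},
    {"delta_pos":[0.028,-0.115,0.13],"delta_rot":[0,0,0],"claw":4},
    {"delta_pos":[0.036,-0.15,0.13],"delta_rot":[0,0,0],"claw":4},
    {"delta_pos":[0.044,-0.185,0.13],"delta_rot":[0,0,0],"claw":4},
    {"delta_pos":[0.052,-0.215,0.13],"delta_rot":[0,0,0],"claw":4},
    {"delta_pos":[0.0555,-0.2335,0.12],"delta_rot":[0,0,0],"claw":4},
    {"delta_pos":[0.0555,-0.2335,0.11],"delta_rot":[0,0,0],"claw":4},
    {"delta_pos":[0.0555,-0.2335,0.11],"delta_rot":[0,0,0],"claw":4},
    {"delta_pos":[0.0555,-0.2335,0.11],"delta_rot":[0,0,0],"claw":4},
  ],
)

```text
time: 34.0
eef_pos: [0.5922, -0.165, 0.1699]
tcp_rot: [-0.067, 0.705, 0.069, 0.703]
contact_force: [0.6, -0.8, -0.1]
opening: 0.129
```

Emit:
play_rows(
  targets=[
    {"delta_pos":[0.001,-0.001,-0.008],"delta_rot":[0,0,0],"claw":4},
    {"delta_pos":[0.001,-0.001,-0.014],"delta_rot":[0,0,0],"claw":4},
    {"delta_pos":[0.001,-0.001,-0.02],"delta_rot":[0,0,0],"claw":4},
    {"delta_pos":[0.001,-0.001,-0.026],"delta_rot":[0,0,0],"claw":4},
    {"delta_pos":[0.001,-0.001,-0.032],"delta_rot":[0,0,0],"claw":4},
    {"delta_pos":[0.001,-0.001,-0.037],"delta_rot":[0,0,0],"claw":4},
    {"delta_pos":[0.001,-0.001,-0.041],"delta_rot":[0,0,0],"claw":4},
    {"delta_pos":[0.001,-0.001,-0.041],"delta_rot":[0,0,0],"claw":4},
    {"delta_pos":[0.001,-0.001,-0.041],"delta_rot":[0,0,0],"claw":4},
  ],
)

```text
time: 34.75
eef_pos: [0.5939, -0.1663, 0.1321]
tcp_rot: [-0.068, 0.705, 0.069, 0.703]
contact_force: [-4.4, 2.1, 11.8]
opening: 0.123
```

Emit:
play_rows(
  targets=[
    {"delta_pos":[0,0,0],"delta_rot":[0,0,0],"claw":32},
    {"delta_pos":[0,0,0],"delta_rot":[0,0,0],"claw":32},
    {"delta_pos":[0,0,0.01],"delta_rot":[0,0,0],"claw":32},
    {"delta_pos":[0,0,0.045],"delta_rot":[0,0,0],"claw":40},
    {"delta_pos":[-0.005,0.02,0.07],"delta_rot":[0,0,0],"claw":40},
    {"delta_pos":[-0.015,0.055,0.07],"delta_rot":[0,0,0],"claw":40},
    {"delta_pos":[-0.025,0.09,0.06],"delta_rot":[0,0,0],"claw":40},
    {"delta_pos":[-0.035,0.125,0.06],"delta_rot":[0,0,0],"claw":40},
    {"delta_pos":[-0.045,0.16,0.05],"delta_rot":[0,0,0],"claw":40},
    {"delta_pos":[-0.055,0.195,0.04],"delta_rot":[0,0,0],"claw":40},
    {"delta_pos":[-0.065,0.23,0.03],"delta_rot":[0,0,0],"claw":40},
    {"delta_pos":[-0.075,0.265,0.02],"delta_rot":[0,0,0],"claw":40},
    {"delta_pos":[-0.086,0.3,0.005],"delta_rot":[0,0,0],"claw":40},
    {"delta_pos":[-0.086,0.3143,-0.01],"delta_rot":[0,0,0],"claw":40},
    {"delta_pos":[-0.086,0.3143,-0.01],"delta_rot":[0,0,0],"claw":40},
    {"delta_pos":[-0.086,0.3143,-0.01],"delta_rot":[0,0,0],"claw":40},
  ],
)

```text
time: 36.08
eef_pos: [0.5071, 0.1485, 0.1214]
tcp_rot: [-0.068, 0.705, 0.069, 0.702]
contact_force: [0.3, -0.5, -0.1]
opening: 0.468
```

```bash
python3 - <<'E'
from goto import *
delta([.508,.148,.0615],0,np.radians(101))
w=ctrl.calibration("wrist");im=ctrl.read_camera("wrist");sc=ctrl.read_camera("scene");tp=ctrl.read_camera("top");cv2.imwrite("pics/s2w.png",im);cv2.imwrite("pics/sc5.png",sc);cv2.imwrite("pics/tp5.png",tp)
# tail: grey column between the fingers; darker than board
for nm,f in(("S1",cv2.imread("pics/s1w.png")),("S2",im)):
  g=cv2.cvtColor(f,cv2.COLOR_BGR2GRAY)
  m=(g<125).astype(np.uint8);m[:, :275]=0;m[:,372:]=0;m[242:]=0;m[:140]=0
  n,l,S,C=cv2.connectedComponentsWithStats(m)
  for i in range(1,n):
    if S[i,4]>100: print(nm,S[i],C[i])
# scene: S2 still there?
g=cv2.cvtColor(sc,cv2.COLOR_BGR2GRAY)
for nm in("sc4","sc5"):
  f=cv2.imread(f"pics/{nm}.png");g=cv2.cvtColor(f,cv2.COLOR_BGR2GRAY);m=(g[165:215,240:300]<100).astype(np.uint8);n,l,S,C=cv2.connectedComponentsWithStats(m)
  for i in range(1,n):
    if S[i,4]>30: print(nm,S[i]+[240,165,0,0,0],C[i]+[240,165])
E
```

```text
t 36.08 pos [0.5071 0.1485 0.1214] d [ 0.0009 -0.0005 -0.0599] rot [-0.0002 -0.0014 -0.001 ] F [ 0.3488 -0.4738 -0.1025] open 39.94772567056914 q [ 0.0922  0.123   2.0348  0.0013  0.9881 -1.6744]
S1 [288 140   6  81 154] [290.9221 178.5974]
S1 [ 307  185   35   44 1161] [323.7218 206.4806]
S2 [275 141  97   8 511] [326.8356 143.6751]
S2 [ 303  188   36   44 1195] [320.2552 209.395 ]
sc4 [272 165  28  22 389] [287.0643 172.9254]
sc4 [253 178  12  20 153] [258.1307 187.9477]
sc4 [280 195  13  20 169] [285.6864 205.7456]
sc5 [256 165  11   5  40] [260.275 166.55 ]
sc5 [253 178  12  20 156] [258.1538 188.0256]
```

Emit:
play_rows(
  targets=[
    {"delta_pos":[0,0,-0.03],"delta_rot":[0,-0.0014,0],"claw":40},
    {"delta_pos":[0,0,-0.05],"delta_rot":[0,-0.0014,0],"claw":40},
    {"delta_pos":[0,0,-0.058],"delta_rot":[0,-0.0014,0],"claw":40},
    {"delta_pos":[0,0,-0.06],"delta_rot":[0,-0.0014,0],"claw":40},
    {"delta_pos":[0,0,-0.06],"delta_rot":[0,-0.0014,0],"claw":40},
    {"delta_pos":[0,0,-0.06],"delta_rot":[0,-0.0014,0],"claw":25},
    {"delta_pos":[0,0,-0.06],"delta_rot":[0,-0.0014,0],"claw":8},
    {"delta_pos":[0,0,-0.06],"delta_rot":[0,-0.0014,0],"claw":4},
    {"delta_pos":[0,0,-0.06],"delta_rot":[0,-0.0014,0],"claw":4},
    {"delta_pos":[0,0,-0.06],"delta_rot":[0,-0.0014,0],"claw":4},
    {"delta_pos":[0,0,-0.06],"delta_rot":[0,-0.0014,0],"claw":4},
    {"delta_pos":[0,0,-0.06],"delta_rot":[0,-0.0014,0],"claw":4},
  ],
)

```text
time: 37.23
eef_pos: [0.5103, 0.1472, 0.0647]
tcp_rot: [-0.068, 0.701, 0.068, 0.706]
contact_force: [-0.7, 0.2, 6.7]
opening: 0.118
```

```bash
python3 - <<'E'
from goto import *
delta([.559,-.1730,.172],0,np.radians(101))
E
```

```text
t 37.23 pos [0.5103 0.1472 0.0647] d [ 0.0487 -0.3202  0.1073] rot [-0.0004  0.0022  0.    ] F [-0.6628  0.2462  6.7211] open 10.100141136186505 q [ 0.0894  0.2156  2.054   0.0009  0.8649 -1.6739]
```

Emit:
play_rows(
  targets=[
    {"delta_pos":[0,0,0.03],"delta_rot":[0,0,0],"claw":4},
    {"delta_pos":[0,0,0.07],"delta_rot":[0,0.002,0],"claw":4},
    {"delta_pos":[0.002,-0.02,0.11],"delta_rot":[0,0.002,0],"claw":4},
    {"delta_pos":[0.008,-0.055,0.13],"delta_rot":[0,0.002,0],"claw":4},
    {"delta_pos":[0.014,-0.09,0.13],"delta_rot":[0,0.002,0],"claw":4},
    {"delta_pos":[0.02,-0.125,0.13],"delta_rot":[0,0.002,0],"claw":4},
    {"delta_pos":[0.026,-0.16,0.13],"delta_rot":[0,0.002,0],"claw":4},
    {"delta_pos":[0.032,-0.195,0.13],"delta_rot":[0,0.002,0],"claw":4},
    {"delta_pos":[0.038,-0.23,0.13],"delta_rot":[0,0.002,0],"claw":4},
    {"delta_pos":[0.044,-0.265,0.13],"delta_rot":[0,0.002,0],"claw":4},
    {"delta_pos":[0.0487,-0.3,0.13],"delta_rot":[0,0.002,0],"claw":4},
    {"delta_pos":[0.0487,-0.3202,0.12],"delta_rot":[0,0.002,0],"claw":4},
    {"delta_pos":[0.0487,-0.3202,0.11],"delta_rot":[0,0.002,0],"claw":4},
    {"delta_pos":[0.0487,-0.3202,0.11],"delta_rot":[0,0.002,0],"claw":4},
    {"delta_pos":[0.0487,-0.3202,0.11],"delta_rot":[0,0.002,0],"claw":4},
  ],
)

```text
time: 38.48
eef_pos: [0.5579, -0.1718, 0.1729]
tcp_rot: [-0.066, 0.705, 0.069, 0.703]
contact_force: [-0.1, -1.1, 0.2]
opening: 0.125
```

Emit:
play_rows(
  targets=[
    {"delta_pos":[0.001,-0.001,-0.008],"delta_rot":[0,0,0],"claw":4},
    {"delta_pos":[0.001,-0.001,-0.014],"delta_rot":[0,0,0],"claw":4},
    {"delta_pos":[0.001,-0.001,-0.02],"delta_rot":[0,0,0],"claw":4},
    {"delta_pos":[0.001,-0.001,-0.026],"delta_rot":[0,0,0],"claw":4},
    {"delta_pos":[0.001,-0.001,-0.032],"delta_rot":[0,0,0],"claw":4},
    {"delta_pos":[0.001,-0.001,-0.037],"delta_rot":[0,0,0],"claw":4},
    {"delta_pos":[0.001,-0.001,-0.041],"delta_rot":[0,0,0],"claw":4},
    {"delta_pos":[0.001,-0.001,-0.041],"delta_rot":[0,0,0],"claw":4},
    {"delta_pos":[0.001,-0.001,-0.041],"delta_rot":[0,0,0],"claw":4},
  ],
)

```text
time: 39.23
eef_pos: [0.5612, -0.1729, 0.1351]
tcp_rot: [-0.067, 0.703, 0.069, 0.705]
contact_force: [2.7, 2.2, 9.4]
opening: 0.122
```

Emit:
play_rows(
  targets=[
    {"delta_pos":[-0.001,0,0],"delta_rot":[0,0,0],"claw":32},
    {"delta_pos":[-0.001,0,0],"delta_rot":[0,0,0],"claw":32},
    {"delta_pos":[-0.001,0,0.01],"delta_rot":[0,0,0],"claw":32},
    {"delta_pos":[0,0,0.04],"delta_rot":[0,0,0],"claw":40},
    {"delta_pos":[0,0,0.08],"delta_rot":[0,0,-0.02],"claw":40},
    {"delta_pos":[-0.02,0.02,0.08],"delta_rot":[0,0,-0.06],"claw":40},
    {"delta_pos":[-0.04,0.04,0.08],"delta_rot":[0,0,-0.1],"claw":40},
    {"delta_pos":[-0.0577,0.0584,0.08],"delta_rot":[0,0,-0.14],"claw":40},
    {"delta_pos":[-0.0577,0.0584,0.08],"delta_rot":[0,0,-0.18],"claw":40},
    {"delta_pos":[-0.0577,0.0584,0.07],"delta_rot":[0,0,-0.22],"claw":40},
    {"delta_pos":[-0.0577,0.0584,0.06],"delta_rot":[0,0,-0.26],"claw":40},
    {"delta_pos":[-0.0577,0.0584,0.05],"delta_rot":[0,0,-0.3],"claw":40},
    {"delta_pos":[-0.0577,0.0584,0.04],"delta_rot":[0,0,-0.34],"claw":40},
    {"delta_pos":[-0.0577,0.0584,0.03],"delta_rot":[0,0,-0.38],"claw":40},
    {"delta_pos":[-0.0577,0.0584,0.02],"delta_rot":[0,0,-0.42],"claw":40},
    {"delta_pos":[-0.0577,0.0584,0.01],"delta_rot":[0,0,-0.46],"claw":40},
    {"delta_pos":[-0.0577,0.0584,0],"delta_rot":[0,0,-0.5],"claw":40},
    {"delta_pos":[-0.0577,0.0584,0],"delta_rot":[0,0,-0.5],"claw":40},
    {"delta_pos":[-0.0577,0.0584,0],"delta_rot":[0,0,-0.5],"claw":40},
  ],
)

```text
time: 40.82
eef_pos: [0.5025, -0.1142, 0.1342]
tcp_rot: [0.449, 0.546, -0.45, 0.547]
contact_force: [-0.0, 0.6, -0.4]
opening: 0.472
```

```bash
python3 - <<'E'
from goto import *
delta([.5035,-.1145,.065],0)
im=ctrl.read_camera("wrist");sc=ctrl.read_camera("scene");tp=ctrl.read_camera("top");cv2.imwrite("pics/k3.png",im);cv2.imwrite("pics/sc6.png",sc);cv2.imwrite("pics/tp6.png",tp)
for nm in("k2","k3"):
  g=cv2.cvtColor(cv2.imread(f"pics/{nm}.png"),cv2.COLOR_BGR2GRAY);m=(g<60).astype(np.uint8);m[:,:290]=0;m[:,352:]=0;m[242:]=0;m[:170]=0
  n,l,S,C=cv2.connectedComponentsWithStats(m)
  for i in range(1,n):
    if S[i,4]>60: print(nm,S[i],C[i])
# stem-top check: project the expected tops and bases of the four tails and list grey extents
c=ctrl.calibration("scene");M=np.array(c["camera_from_world"])
def pr(p): q=M[:3,:3]@np.array(p)+M[:3,3];return c["fx"]*q[0]/q[2]+c["cx"],c["fy"]*q[1]/q[2]+c["cy"]
print([pr((x,y,z)) for x,y in((.593,-.1667),(.5585,-.1733)) for z in(.126,.078)])
hsv=cv2.cvtColor(sc,cv2.COLOR_BGR2HSV)
for x,y in((.593,-.1667),(.5585,-.1733)):
  for z in(.132,.128,.124,.118,.110,.1,.09,.082): u,v=pr((x,y,z));print(z,hsv[int(round(v)),int(round(u))],end=" ")
  print()
E
```

```text
t 40.82 pos [ 0.5025 -0.1142  0.1342] d [ 0.001  -0.0003 -0.0692] rot [ 0.0005  0.0001 -0.0007] F [-0.0104  0.5982 -0.4138] open 40.27364329655446 q [-0.4199  0.0734  2.0616 -0.0018  1.0057 -0.6133]
k2 [308 214  25  27 273] [322.0183 227.2711]
k3 [310 211  17  21  69] [316.2464 220.1739]
k3 [315 211  20  29 175] [327.1029 227.6971]
[(np.float64(371.6682418365133), np.float64(236.16231012470496)), (np.float64(369.2676618244227), np.float64(253.56756644341021)), (np.float64(356.8563518034649), np.float64(246.69457245873468)), (np.float64(355.113275416198), np.float64(263.99953668350884))]
0.132 [ 36  19 203] 0.128 [ 23  22 137] 0.124 [25 19 80] 0.118 [18 27 95] 0.11 [ 13  23 100] 0.1 [ 17  18 102] 0.09 [ 26  16 110] 0.082 [26 20 89] 
0.132 [ 37  22 200] 0.128 [ 25  14 110] 0.124 [25 18 83] 0.118 [20 17 89] 0.11 [30 18 97] 0.1 [ 23  20 102] 0.09 [ 13  20 113] 0.082 [10 16 94]
```

Emit:
play_rows(
  targets=[
    {"delta_pos":[0.001,0,-0.03],"delta_rot":[0,0,0],"claw":40},
    {"delta_pos":[0.001,0,-0.055],"delta_rot":[0,0,0],"claw":40},
    {"delta_pos":[0.001,0,-0.07],"delta_rot":[0,0,0],"claw":40},
    {"delta_pos":[0.001,0,-0.07],"delta_rot":[0,0,0],"claw":25},
    {"delta_pos":[0.001,0,-0.07],"delta_rot":[0,0,0],"claw":12},
    {"delta_pos":[0.001,0,-0.07],"delta_rot":[0,0,0],"claw":12},
    {"delta_pos":[0.001,0,-0.07],"delta_rot":[0,0,0],"claw":12},
    {"delta_pos":[0.001,0,-0.07],"delta_rot":[0,0,0],"claw":12},
    {"delta_pos":[-0.0055,0.0005,-0.07],"delta_rot":[0,0,0],"claw":12},
    {"delta_pos":[-0.0115,0.0005,-0.07],"delta_rot":[0,0,0],"claw":12},
    {"delta_pos":[-0.0175,0.0002,-0.07],"delta_rot":[0,0,0],"claw":12},
    {"delta_pos":[-0.0245,-0.0001,-0.07],"delta_rot":[0,0,0],"claw":12},
    {"delta_pos":[-0.031,-0.0014,-0.07],"delta_rot":[0,0,0],"claw":12},
    {"delta_pos":[-0.0373,-0.0036,-0.07],"delta_rot":[0,0,0],"claw":12},
    {"delta_pos":[-0.0435,-0.0061,-0.07],"delta_rot":[0,0,0],"claw":12},
    {"delta_pos":[-0.0492,-0.009,-0.07],"delta_rot":[0,0,0],"claw":12},
    {"delta_pos":[-0.0547,-0.0127,-0.07],"delta_rot":[0,0,0],"claw":12},
    {"delta_pos":[-0.06,-0.0167,-0.07],"delta_rot":[0,0,0],"claw":12},
    {"delta_pos":[-0.064,-0.0202,-0.07],"delta_rot":[0,0,0],"claw":12},
    {"delta_pos":[-0.0665,-0.023,-0.07],"delta_rot":[0,0,0],"claw":12},
  ],
  newtons=20,
)

```text
time: 42.63
eef_pos: [0.4395, -0.1375, 0.0675]
tcp_rot: [0.451, 0.542, -0.448, 0.55]
contact_force: [5.6, 5.3, -5.3]
opening: 0.191
```

Emit:
play_rows(
  targets=[
    {"delta_pos":[0,0,0],"delta_rot":[0,0,0],"claw":40},
    {"delta_pos":[0,0,0],"delta_rot":[0,0,0],"claw":40},
    {"delta_pos":[0,0,0.02],"delta_rot":[0,0,0],"claw":40},
    {"delta_pos":[0,0,0.06],"delta_rot":[0,0,0],"claw":40},
    {"delta_pos":[0,-0.01,0.1],"delta_rot":[0,0,0],"claw":40},
    {"delta_pos":[0,-0.04,0.13],"delta_rot":[0,0,0],"claw":60},
    {"delta_pos":[0.01,-0.07,0.15],"delta_rot":[0.035,0.007,0],"claw":85},
    {"delta_pos":[0.03,-0.1,0.16],"delta_rot":[0.07,0.014,0],"claw":85},
    {"delta_pos":[0.06,-0.12,0.16],"delta_rot":[0.105,0.021,0],"claw":85},
    {"delta_pos":[0.09,-0.13,0.15],"delta_rot":[0.14,0.028,0],"claw":85},
    {"delta_pos":[0.12,-0.1415,0.14],"delta_rot":[0.175,0.035,0],"claw":85},
    {"delta_pos":[0.145,-0.1415,0.12],"delta_rot":[0.21,0.041,0],"claw":85},
    {"delta_pos":[0.1575,-0.1415,0.1],"delta_rot":[0.2453,0.0483,0],"claw":85},
    {"delta_pos":[0.1575,-0.1415,0.0835],"delta_rot":[0.2453,0.0483,0],"claw":85},
    {"delta_pos":[0.1575,-0.1415,0.0835],"delta_rot":[0.2453,0.0483,0],"claw":85},
    {"delta_pos":[0.1575,-0.1415,0.0835],"delta_rot":[0.2453,0.0483,0],"claw":85},
  ],
  newtons=70,
)

```text
time: 43.97
eef_pos: [0.5965, -0.2784, 0.1508]
tcp_rot: [0.59, 0.71, -0.244, 0.298]
contact_force: [0.7, 0.8, 0.1]
opening: 0.998
```

```bash
python3 - <<'E'
from goto import *
delta([.5808,-.1964,.0665],45)
E
```

```text
t 43.97 pos [ 0.5965 -0.2784  0.1508] d [-0.0157  0.082  -0.0843] rot [0.0014 0.0021 0.0019] F [0.6913 0.7806 0.0922] open 85.1904741868423 q [-0.7397  0.6253  1.4387  0.4458  1.7278 -1.0081]
```

Emit:
play_rows(
  targets=[
    {"delta_pos":[-0.004,0.0205,-0.021],"delta_rot":[0.0014,0.0021,0.0019],"claw":85},
    {"delta_pos":[-0.008,0.041,-0.042],"delta_rot":[0.0014,0.0021,0.0019],"claw":85},
    {"delta_pos":[-0.012,0.0615,-0.063],"delta_rot":[0.0014,0.0021,0.0019],"claw":85},
    {"delta_pos":[-0.0145,0.075,-0.077],"delta_rot":[0.0014,0.0021,0.0019],"claw":85},
    {"delta_pos":[-0.0157,0.082,-0.0843],"delta_rot":[0.0014,0.0021,0.0019],"claw":85},
    {"delta_pos":[-0.0157,0.082,-0.0843],"delta_rot":[0.0014,0.0021,0.0019],"claw":85},
    {"delta_pos":[-0.0157,0.082,-0.0843],"delta_rot":[0.0014,0.0021,0.0019],"claw":70},
    {"delta_pos":[-0.0157,0.082,-0.0843],"delta_rot":[0.0014,0.0021,0.0019],"claw":55},
    {"delta_pos":[-0.0157,0.082,-0.0843],"delta_rot":[0.0014,0.0021,0.0019],"claw":50},
    {"delta_pos":[-0.0157,0.082,-0.0843],"delta_rot":[0.0014,0.0021,0.0019],"claw":50},
    {"delta_pos":[-0.0157,0.082,-0.0843],"delta_rot":[0.0014,0.0021,0.0019],"claw":50},
    {"delta_pos":[-0.0157,0.082,-0.0843],"delta_rot":[0.0014,0.0021,0.0019],"claw":50},
  ],
)

```text
time: 44.97
eef_pos: [0.5818, -0.1988, 0.0699]
tcp_rot: [0.588, 0.712, -0.243, 0.297]
contact_force: [-3.2, -2.9, 8.1]
opening: 0.736
```

```bash
python3 - <<'E'
from goto import *
delta([.5808,-.1964,.0665],45)
E
```

```text
t 44.97 pos [ 0.5818 -0.1988  0.0699] d [-0.001   0.0024 -0.0034] rot [ 0.0006  0.0009 -0.0001] F [-3.161  -2.8949  8.1114] open 62.81984322151726 q [-0.6682  0.6313  1.6036  0.4796  1.5542 -1.0332]
```

Emit:
play_rows(
  targets=[
    {"delta_pos":[-0.002,0,0.015],"delta_rot":[0,0,0],"claw":50},
    {"delta_pos":[-0.003,0,0.04],"delta_rot":[0,0,0],"claw":50},
    {"delta_pos":[-0.003,0,0.07],"delta_rot":[0,0,0],"claw":50},
    {"delta_pos":[-0.003,0.01,0.1],"delta_rot":[0,0,0],"claw":50},
    {"delta_pos":[-0.004,0.035,0.11],"delta_rot":[0,0,0],"claw":50},
    {"delta_pos":[-0.006,0.065,0.11],"delta_rot":[0,0,0],"claw":50},
    {"delta_pos":[-0.008,0.095,0.11],"delta_rot":[0,0,0],"claw":50},
    {"delta_pos":[-0.01,0.125,0.11],"delta_rot":[0,0,0],"claw":50},
    {"delta_pos":[-0.012,0.155,0.11],"delta_rot":[0,0,0],"claw":50},
    {"delta_pos":[-0.014,0.185,0.11],"delta_rot":[0,0,0],"claw":50},
    {"delta_pos":[-0.016,0.215,0.11],"delta_rot":[0,0,0],"claw":50},
    {"delta_pos":[-0.018,0.245,0.11],"delta_rot":[0,0,0],"claw":50},
    {"delta_pos":[-0.02,0.275,0.11],"delta_rot":[0,0,0],"claw":50},
    {"delta_pos":[-0.022,0.305,0.11],"delta_rot":[0,0,0],"claw":50},
    {"delta_pos":[-0.022,0.335,0.11],"delta_rot":[0,0,0],"claw":50},
    {"delta_pos":[-0.022,0.358,0.1],"delta_rot":[0,0,0],"claw":50},
    {"delta_pos":[-0.022,0.368,0.08],"delta_rot":[0,0,0],"claw":50},
    {"delta_pos":[-0.022,0.368,0.06],"delta_rot":[0,0,0],"claw":50},
    {"delta_pos":[-0.022,0.368,0.04],"delta_rot":[0,0,0],"claw":50},
    {"delta_pos":[-0.022,0.368,0.04],"delta_rot":[0,0,0],"claw":50},
  ],
)

```text
time: 46.63
eef_pos: [0.5567, 0.1687, 0.1042]
tcp_rot: [0.586, 0.713, -0.247, 0.295]
contact_force: [-2.2, -0.2, -7.7]
opening: 0.736
```

```bash
python3 - <<'E'
from goto import *
delta([.5596,.169,.0559],45)
E
```

```text
t 46.63 pos [0.5567 0.1687 0.1042] d [ 0.0029  0.0003 -0.0483] rot [ 0.0018 -0.0016 -0.0003] F [-2.1529 -0.2256 -7.6843] open 62.83075048656331 q [-0.1487  0.3688  1.9148  0.7614  1.2838 -0.7267]
```

Emit:
play_rows(
  targets=[
    {"delta_pos":[0,0,-0.012],"delta_rot":[0.0018,-0.0016,0],"claw":50},
    {"delta_pos":[0,0,-0.024],"delta_rot":[0.0018,-0.0016,0],"claw":50},
    {"delta_pos":[0,0,-0.034],"delta_rot":[0.0018,-0.0016,0],"claw":50},
    {"delta_pos":[0,0,-0.041],"delta_rot":[0.0018,-0.0016,0],"claw":50},
    {"delta_pos":[0,0,-0.046],"delta_rot":[0.0018,-0.0016,0],"claw":50},
    {"delta_pos":[0,0,-0.049],"delta_rot":[0.0018,-0.0016,0],"claw":50},
    {"delta_pos":[0,0,-0.05],"delta_rot":[0.0018,-0.0016,0],"claw":50},
    {"delta_pos":[0,0,-0.05],"delta_rot":[0.0018,-0.0016,0],"claw":50},
  ],
)

```text
time: 47.3
eef_pos: [0.5572, 0.1688, 0.0556]
tcp_rot: [0.587, 0.713, -0.242, 0.295]
contact_force: [-2.2, -0.3, 1.0]
opening: 0.736
```

Emit:
play_rows(
  targets=[
    {"delta_pos":[0,0,-0.001],"delta_rot":[0,0,0],"claw":60},
    {"delta_pos":[0,0,-0.001],"delta_rot":[0,0,0],"claw":75},
    {"delta_pos":[0,0,-0.001],"delta_rot":[0,0,0],"claw":85},
    {"delta_pos":[0,0,-0.001],"delta_rot":[0,0,0],"claw":85},
    {"delta_pos":[0.002,-0.01,0.01],"delta_rot":[0,0,0],"claw":85},
    {"delta_pos":[0.006,-0.03,0.031],"delta_rot":[0,0,0],"claw":85},
    {"delta_pos":[0.011,-0.057,0.058],"delta_rot":[0,0,0],"claw":85},
    {"delta_pos":[0.016,-0.083,0.085],"delta_rot":[0,0,0],"claw":85},
    {"delta_pos":[0.016,-0.11,0.12],"delta_rot":[0,0,0],"claw":85},
    {"delta_pos":[0.0,-0.14,0.15],"delta_rot":[0,0,0],"claw":85},
    {"delta_pos":[-0.03,-0.18,0.17],"delta_rot":[0,0,0],"claw":85},
    {"delta_pos":[-0.05,-0.22,0.18],"delta_rot":[0,0,0],"claw":85},
    {"delta_pos":[-0.05,-0.26,0.18],"delta_rot":[0,0,0],"claw":85},
    {"delta_pos":[-0.05,-0.26,0.18],"delta_rot":[0,0,0],"claw":85},
  ],
)

```text
time: 48.47
eef_pos: [0.5068, -0.0958, 0.2384]
tcp_rot: [0.589, 0.711, -0.243, 0.297]
contact_force: [0.1, -0.9, 1.3]
opening: 0.997
```

```bash
python3 - <<'E'
from goto import *
delta([.5596,.169,.0559],45)
sc=ctrl.read_camera("scene");tp=ctrl.read_camera("top");cv2.imwrite("pics/scF.png",sc);cv2.imwrite("pics/tpF.png",tp)
t=ctrl.calibration("top");c=ctrl.calibration("scene")
for nm,im,cal in(("top",tp,t),("scene",sc,c)):
  M=np.array(cal["camera_from_world"]);hsv=cv2.cvtColor(im,cv2.COLOR_BGR2HSV)
  m=cv2.inRange(hsv,(8,90,40),(30,255,255))
  def pr(p): q=M[:3,:3]@np.array(p)+M[:3,3];return cal["fx"]*q[0]/q[2]+cal["cx"],cal["fy"]*q[1]/q[2]+cal["cy"]
  u,v=map(int,pr((.553,.19,.05)));sub=m[v-30:v+30,u-30:u+30]
  n,l,S,C=cv2.connectedComponentsWithStats(sub)
  for i in range(1,n):
    if S[i,4]>20: print(nm,S[i]+[u-30,v-30,0,0,0],"centre@.064",onz(cal,*(C[i]+[u-30,v-30]),.064))
  X=np.array([.981,.191]);Y=np.array([-.191,.981]);ctr=np.array([.5526,.1895])
  for sx in(-1,1):
    p=ctr+X*.0175*sx+Y*.008
    print(nm,"small",[hsv[int(round(b)),int(round(a))].tolist() for a,b in [pr((*p,z)) for z in(.118,.110,.104,.096,.085,.07)]])
    p=ctr+X*.0175*sx
    print(nm,"large",[hsv[int(round(b)),int(round(a))].tolist() for a,b in [pr((*(p-Y*d),.028)) for d in(.092,.086,.078,.07,.05,.04)]])
# bystanders: compare with the first pictures
for nm,b in(("top",(280,70,420,135)),):
  a=cv2.imread("pics/top0.png")[b[1]:b[3],b[0]:b[2]].astype(int);d=abs(tp[b[1]:b[3],b[0]:b[2]].astype(int)-a).max(2);print("changed px",(d>50).sum())
E
```

```text
t 48.47 pos [ 0.5068 -0.0958  0.2384] d [ 0.0528  0.2648 -0.1825] rot [0.0008 0.0014 0.0007] F [ 0.0548 -0.884   1.3078] open 85.11535662972884 q [-0.6094  0.1871  1.8544  0.5205  1.6979 -0.8961]
top [223 192  34  32 601] centre@.064 [0.5516 0.1753 0.064 ]
top small [[21, 20, 89], [21, 20, 89], [35, 21, 72], [30, 19, 54], [18, 20, 63], [26, 21, 87]]
top large [[18, 38, 167], [18, 39, 170], [24, 17, 77], [26, 23, 76], [30, 18, 85], [38, 12, 84]]
top small [[24, 21, 120], [24, 21, 120], [26, 21, 98], [26, 21, 84], [26, 20, 90], [27, 21, 119]]
top large [[18, 40, 167], [20, 39, 169], [36, 17, 77], [24, 17, 75], [20, 18, 84], [23, 12, 84]]
scene [250 152  39  36 755] centre@.064 [0.5399 0.1561 0.064 ]
scene small [[35, 23, 211], [18, 22, 58], [20, 24, 65], [30, 7, 73], [35, 23, 67], [40, 12, 62]]
scene large [[60, 6, 43], [130, 18, 42], [15, 13, 39], [30, 13, 38], [40, 12, 65], [24, 16, 78]]
scene small [[32, 22, 189], [10, 61, 75], [15, 93, 44], [6, 91, 45], [15, 71, 43], [39, 25, 72]]
scene large [[0, 14, 93], [0, 14, 53], [135, 9, 55], [120, 14, 55], [30, 11, 67], [25, 19, 79]]
changed px 0
```

```bash
python3 - <<'E'
from goto import *
im=cv2.imread("pics/scF.png");h=cv2.cvtColor(im,cv2.COLOR_BGR2HSV);c=ctrl.calibration("scene");M=np.array(c["camera_from_world"])
def pr(p): q=M[:3,:3]@np.array(p)+M[:3,3];return np.round([c["fx"]*q[0]/q[2]+c["cx"],c["fy"]*q[1]/q[2]+c["cy"]],1)
X=np.array([.981,.191]);Y=np.array([-.191,.981]);ctr=np.array([.5526,.1895])
for sx in(-1,1): print([pr((*(ctr+X*.0175*sx+Y*.008),z)) for z in(.112,.064)])
for v in range(125,192):
  print(v,"".join("B" if s>85 and 8<=H<=30 and V>60 else "b" if s>55 else "#" if V<130 else "." for H,s,V in h[v,240:310]))
E
```

```text
[array([256.6, 142.6]), array([258.9, 159.4])]
[array([269.4, 136.6]), array([271.2, 153.3])]
125 #####......##bbbbbbbb#b#bbbbbbbbbbbbbbBbbbbbbBbBbbbbBbbbbbbbbbbbbbbbbb
126 b#............##bbbbbbbbbbbbbbb#bbbbbbbbb#bb#####bbbbbbbbbbbbbbbbbbbbb
127 ..................##bbbbbbbbbb#bbbbbb###b#b##b#b####bb##bbbbbbBbBbbbbb
128 .....................#b#bbb#bbbbbbb#bbb#bbbbbbbbb#b########b##bbbbbbbb
129 ........................#bbbb#b#b##bbbbbbbbbbbbbbbbbbbbbbb#######bbbbb
130 ...........................##b#b#bbbbbbbbbbbbbbbbbbbbbbbbbbbbb######bb
131 ..............................##bbbbbbbbbBbbbbbbbbbbbbbbbbbbbbbbb####b
132 ...............................bBbbbbbbbbbbbbbbbbbbbbbbbbbbbbbbbbbbbb#
133 ..............................#bbbBbbbbbbbbbbbbbbbbbbbBbbbbbbbbbbbbbbb
134 ..............................#bbbbBbbbbbbbbBbbbbBbbbbbbbbbbbbbbbbbbbb
135 .............................#bbbbbbbbbbbbbbbbbbbbbbbbbbbbbbbbbbbbbbbb
136 ............................#bbbbbbb##bb#b#bbbbb#bbbbbbbbbbbbbbbbbbBbb
137 ............................#bbbbbbb#bbbbbb#b#bbbbb####bbbbbbbbbbbbbbB
138 ........................#..
[... 3318 characters left out ...]
#########################
183 ....................bBBBBBBBB#########################################
184 .....................bBBBBBB##########################################
185 ......................#BBBBB##########################################
186 ........................BBBBb#########################################
187 .........................BBBB#########################################
188 .............................#########b#############################.#
189 ..............................######################################..
190 ...............................#######################################
191 ................................######################################
```

The brown patch over the second small tail is the robot's own arm in the way. Its collar, and the first tail, line up with the positions they should have when home. I'm handing the job in.

```bash
python3 -c "
from plant import ctrl
s=ctrl.get_state();print(s['time'],s['contact_force']);print(ctrl.sign_off())"
```

```text
48.5667 [-0.620874    1.12925415  0.0962482 ]
the job is handed in; nothing more can be done
None
```

The manifold is made up and standing on the white board, small ports up, with two large and two small tails fitted. I handed it in at about 48.6 s of the 210 s; the hand-in gives no verdict.

**What was done:** I clamped it large ports up (about 16 N at the knob) and pushed both large tails home. I then released it, turned it a quarter turn and clamped it again (about 17 N at the knob). With it clamped, I pushed both small tails home, released it and set it down on the board.

**Checks that passed:**
- **Tails going on:** each tail stopped within about 1 mm of its expected home height, with 9 to 22 N pushing back.
- **Final positions:** in the last pictures the large tails' ends lay between 78 and 86 mm from the block's centre, where 82 mm is expected. Scene-camera colour samples put the near small tail's top at its home height.
- **Bystanders:** nothing had changed in the top picture around the canister, clip jar and timer.
- **Robot:** the gripper was open and well clear of everything.

**Checks that fell short or disagreed:**
- In the last scene picture the robot's arm hid the stem of one small tail. Its collar looked level with the other's, and both stems were at home height before the last lift.
- The last checks used pixel values rather than a viewed picture, because all 16 views were spent.
- The wrist camera measured lengths about 5% short away from the image centre, so I relied on the top and scene cameras for positions there.

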